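# Put the washed burner parts back on the hob

### The arm

A 7-joint arm with a two-finger parallel gripper is mounted at the origin on a cart in front of the work surface, level with it; the furniture and walls round the work are solid. World frame = base frame: x ahead of the robot, y to its left, z up, the work surface at z = 0. Lengths are in m, angles in rad, forces in N, time in s.
With the tool pointing down it reaches from about 0.4 to 0.85 m from the base axis. Payload 6.9 kg.
Tool frame: the origin (TCP) lies on the centre line of the jaws, within the pads' length; the fingertips stand 11 mm ahead of it and the grasp point (between the pads) lies 8 mm behind it (arm.tip_reach is the distance from the TCP to the fingertips, in m); z points along the fingers, y is the line along which they close (so a half turn about z gives the same grasp; the last joint's range is limited). The gripper opens to 85 mm and grips with 20 to 120 N. Pads are 22 mm wide; open, the fingers measure 114 mm over their backs; the gripper's body (76 mm by 85 mm) begins 54 mm behind the grasp point. The pads swing forward as they close: fully open they stand 13 mm farther back than shut.
Start: joints at [1.361, 0.507, -0.238, 1.5, 0.126, 1.149, -0.155], TCP at [0.193, -0.594, 0.242] pointing down, gripper open.
Joint ranges: [-3.08, 3.08], [-0.24, 2.05], [-1.43, 1.35], [0, 2.5], [-1.52, 4.66], [0.17, 1.96], [-2.89, 2.89]. Speed limits (rad/s): [2.39, 2.39, 3.14, 3.14, 3.14, 3.14, 3.14].

### API

Orientations are given as a unit quaternion [w, x, y, z].
In Python, from bench import arm, capture gives the robot as it stands. The module is installed in compiled form; this text tells all that it offers.
- The arm moves only by the tool apply_moves, never from a script. Its argument "deltas" is a list of rows, each an object of numbers: "ax", "ay", "az": the turn, a rotation vector about the tool's x, y, z in degrees; "dx", "dy", "dz": the shift along the tool's x, y, z in mm; "fingers": the opening, from 0 (shut) to 1 (fully open). A call has 1 to 10 rows; each row shifts and turns the commanded pose from where the row before left it, along the tool's axes as they then stand; what a row does not reach is not made up. A row lasts 1/10 s, in which the tool goes at most 50 mm and 8.59 degrees, less where a joint would pass 70% of its speed; a pose out of reach is approached as far as the arm can. A call with a gripper value outside its range is refused whole. The fingers move at their own pace and stop on an object; "newtons" is the grip in N (left out, the last holds). Time passes only in rows, so rows that do not move let the fingers close. It gives the time, the measured TCP pose, the force, the opening and the grip force at its end, in the units of the state.
- arm.get_state(): the state, without advancing time (a new reading comes with each control period).
- capture(name): name is "scene" or "top" or "wrist"; returns a dict with "pixels" (480x640x3 uint8, red, green, blue), "depth" (480x640 float32, m along the optical axis (not along the pixel's ray), 0 where there is no reading), "fx", "fy", "cx", "cy" (pixels), "R" (3x3) and "t" (3): a world point X has camera coordinates R X + t. Camera axes: x right, y down, z forward; pixel columns grow to the right and rows downward; lengths in m; the calibration is good to about 2 mm. A picture is of the moment at which its call begins.
- arm.hand_in(): hands the job in; it is judged then, once.
The state is a dict: "time": time; "qpos": joint angles; "joint_vel": joint speeds; "joint_torque": joint torques, N m; "tool_pos": TCP position; "ee_rot": TCP orientation; "force": force on the tool from outside, world axes, zero at the start; "moment": the same for the moment, N m; "grip_width": opening from 0.0 (shut) to 1.0 (fully open); "finger_force": force on a finger pad.
Only numpy, scipy, OpenCV 4.12 (cv2) and the standard library are available. Lean on these libraries where they do the work, as an engineer would, in place of code of your own. Each camera call takes 0.05 s, during which the arm holds its last target. There are 200 camera calls.

### The job

The burner parts of the two-burner table hob have been washed and left in one stack. Take the stack apart and put each burner together again on its own seat: the aluminium crown first, then the black cap of the same size on top of it, both seated fully home and level so that the flame burns evenly. Set the parts down rather than drop them, and leave the egg timer and the shaker where they stand.

Things in the scene. Friction and masses are not known exactly. Their poses are not given: they have to be found in the camera images.
- crown_small: Round about its z axis (up). Small burner crown: bare aluminium ring with dark flame ports round it, outside diameter 42 mm, bore 26 mm right through, 18 mm high. At the start it lies on top of the stack, on cap_small. Origin: centre of its underside.
- cap_small: Round about its z axis (up). Small burner cap: black disc, diameter 50 mm, 12 mm thick, flat on top; under it a boss 5 mm deep (diameter 23 mm tapering to 16 mm) that drops into the crown's bore. At the start it lies second from the top, on crown_large. Origin: centre of the disc's underside (not the boss); seated, 18 mm above the origin of crown_small.
- crown_large: Round about its z axis (up). Large burner crown: bare aluminium ring with dark flame ports round it, outside diameter 62 mm, bore 40 mm right through, 18 mm high. At the start it lies third from the top, on cap_large. Origin: centre of its underside.
- cap_large: Round about its z axis (up). Large burner cap: black disc, diameter 68 mm, 12 mm thick, flat on top; under it a boss 5 mm deep (diameter 37 mm tapering to 30 mm) that drops into the crown's bore. At the start it stands on its boss at the bottom of the stack, the disc 5 mm above the worktop. Origin: centre of the disc's underside (not the boss); seated, 18 mm above the origin of crown_large.
- burner_small: Seat of the small burner, fixed on the hob: round black flange 62 mm in diameter, 8 mm high, with a tapered aluminium spigot standing on it (8 mm high, diameter 23 mm at the foot, 14 mm at the top). Two 3 mm electrode stubs on the flange. Origin: centre of the flange's top face, where the crown's underside rests, 76 mm above the worktop; z up.
- burner_large: Seat of the large burner, fixed on the hob: round black flange 84 mm in diameter, 8 mm high, with a tapered aluminium spigot standing on it (8 mm high, diameter 37 mm at the foot, 28 mm at the top). Two 3 mm electrode stubs on the flange. Origin: centre of the flange's top face, where the crown's underside rests, 76 mm above the worktop; z up.
- hob: Two-burner table hob, fixed: steel top on a black case, 282 x 472 mm, its top 68 mm above the worktop (rim 71 mm), two black knobs on its front. Its two seats stand 214 mm apart along its long side, in either order. Origin: centre of its underside, on the worktop; x points to its back, y along its long side.
- egg_timer: Bystander: red and white wind-up egg timer, diameter 65 mm, 52 mm high, loose on the worktop. Origin: centre of its underside.
- shaker: Bystander: glass shaker with a grey top, diameter 44 mm, 90 mm high, loose on the worktop. Origin: centre of its underside.
Mind the look-alikes: they are no part of the job. What is shaped like the crown_large but orange is not meant. What is shaped like the crown_small but green is not meant.

How it is judged:
At the end, for the whole second after the job is handed in: Each crown sits on the seat of its own size and each cap on its own crown: within 4 mm of the axis sideways, down to within 2.5 mm of fully seated, tilted less than 0.06 rad, released and at rest; the egg timer and the shaker within 30 mm of where they stood (horizontal distance between crown_small and burner_small below 0.004 m and z of crown_small in the frame of burner_small between -0.003 and 0.0025 m and angle between each of crown_small, cap_small, crown_large, cap_large's own z axis and vertical below 0.06 rad and horizontal distance between cap_small and crown_small below 0.004 m and z of cap_small in the frame of crown_small between 0.015 and 0.0205 m and horizontal distance between crown_large and burner_large below 0.004 m and z of crown_large in the frame of burner_large between -0.003 and 0.0025 m and horizontal distance between cap_large and crown_large below 0.004 m and z of cap_large in the frame of crown_large between 0.015 and 0.0205 m and linear speed of each of crown_small, cap_small, crown_large, cap_large below 0.02 m/s and distance of each of egg_timer, shaker from where it was at the start of the episode below 0.03 m); the robot touches nothing.
It fails at once if a burner part is dropped from more than about 25 mm (falls free at more than 0.7 m/s) ((linear speed of crown_small above 0.7 m/s and contact force between the fingers and crown_small below 0.05 N) or (linear speed of cap_small above 0.7 m/s and contact force between the fingers and cap_small below 0.05 N) or (linear speed of crown_large above 0.7 m/s and contact force between the fingers and crown_large below 0.05 N) or (linear speed of cap_large above 0.7 m/s and contact force between the fingers and cap_large below 0.05 N)).
It fails at once if the egg timer or the shaker is pushed more than 30 mm away or knocked over (distance of any of egg_timer, shaker from where it was at the start of the episode above 0.03 m or angle between any of egg_timer, shaker's own z axis and vertical above 0.5 rad).
It also fails if it takes over 112 s, if anything falls off the work surface, if the arm or the gripper's body presses on something with over 40 N, if the wrist force passes 120 N, or if a joint passes its speed limit or range.

## Working session

There is one attempt and no reset: what is moved stays moved. The work goes in short steps, Python scripts to look and compute and a tool call to move; the robot and the scene stay as the last step left them, time stands still between calls to the robot, and variables do not carry over. Pictures are saved under pics/ and viewed, at most 14 in all, crops included, and the job is handed in when it is done.

Besides the shell and the picture viewer there is one more tool, called after ">>>" by a JSON object that holds its "fn" and its "kwargs". apply_moves: Moves the arm, as the interface text tells. Its arguments: {"type":"object","properties":{"deltas":{"type":"array"},"newtons":{"type":"number"}},"required":["deltas"]}

```bash
mkdir -p pics; python3 - <<'E'
from bench import arm,capture
import cv2,numpy as np,pickle
s=arm.get_state();print(s)
for n in("scene","top"):
    c=capture(n);cv2.imwrite(f"pics/{n}0.png",c["pixels"][:,:,::-1]);pickle.dump(c,open(f"{n}0.pkl","wb"))
    print(n,c["fx"],c["cx"],c["cy"],c["R"].round(3).tolist(),(-c["R"].T@c["t"]).round(3), (c["depth"]>0).mean())
E
```

```text
{'time': 0.0, 'qpos': array([ 1.36152962,  0.50833052, -0.23752774,  1.50116318,  0.12569663,
        1.14890399, -0.1548045 ]), 'joint_vel': array([ 0.00044139,  0.00102231, -0.00118877,  0.00129875,  0.00120558,
        0.00218904, -0.00127577]), 'joint_torque': array([ 1.66946600e-03, -6.20585275e+01, -2.18571715e+00, -2.49648213e+01,
        1.27634409e-02,  1.21976808e-02,  9.18569140e-05]), 'tool_pos': array([ 0.19326972, -0.59384045,  0.24142384]), 'ee_rot': array([-8.93728147e-04,  9.87639006e-01,  1.56743006e-01, -1.58916976e-04]), 'force': array([-1.19199324, -0.13219657,  0.63544479]), 'moment': array([-0.0400936 , -0.00396964, -0.01773668]), 'finger_force': 0.0, 'grip_width': 0.9996293998088472}
scene 610.2118588137365 317.2736478389914 236.23554192984486 [[0.655, -0.755, -0.012], [-0.436, -0.365, -0.823], [0.617, 0.544, -0.568]] [-0.367 -0.839  0.889] 0.9958821614583333
top 583.726160007401 318.795522478299 239.19854456133498 [[-0.01, -1.0, 0.016], [-0.986, 0.007, -0.167], [0.166, -0.018, -0.986]] [ 0.317 -0.036  1.273] 0.9960677083333334
```

View pics/scene0.png

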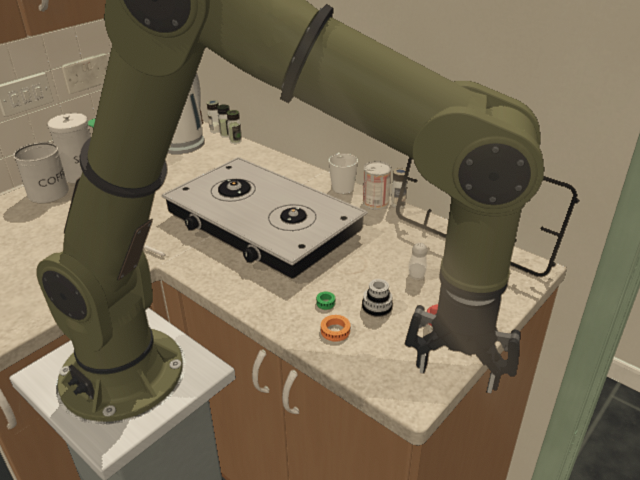

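View pics/top0.png

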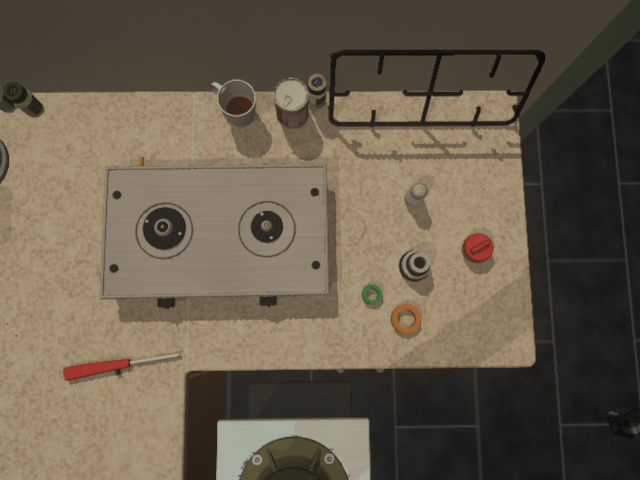

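```bash
cat > h.py <<'E'
from bench import arm,capture
import cv2,numpy as np,pickle
from scipy.spatial.transform import Rotation as Ro
from scipy.optimize import least_squares
def cloud(c):
    v,u=np.mgrid[0:480,0:640];d=c["depth"]
    P=np.stack([(u-c["cx"])/c["fx"]*d,(v-c["cy"])/c["fy"]*d,d],-1)
    return (P-c["t"])@c["R"]
def ray(c,u,v,z):
    o=-c["R"].T@c["t"];d=c["R"].T@np.array([(u-c["cx"])/c["fx"],(v-c["cy"])/c["fy"],1]);return o+d*(z-o[2])/d[2]
def proj(c,X):
    p=c["R"]@np.array(X)+c["t"];return np.array([c["cx"]+c["fx"]*p[0]/p[2],c["cy"]+c["fy"]*p[1]/p[2]])
def go(x,y,z,yawdeg=None):
    """shift in tool axes (mm) and az (deg), to be done at the present yaw; yaw = world angle of tool x"""
    s=arm.get_state();q=s["ee_rot"];R=Ro.from_quat([q[1],q[2],q[3],q[0]]).as_matrix()
    d=R.T@(np.array([x,y,z])-s["tool_pos"])*1000
    yaw=np.degrees(np.arctan2(R[1,0],R[0,0]))
    print("t",round(s["time"],2),"pos",s["tool_pos"].round(4),"yaw",yaw.round(1),"tilt",np.degrees(np.arccos(-R[2,2])).round(2),"shift",d.round(1),"az",None if yawdeg is None else -((yawdeg-yaw+90)%180-90).round(1))
E
python3 - <<'E'
from h import *
print(arm.tip_reach)
c=pickle.load(open("top0.pkl","rb"));W=cloud(c)
def box(u0,v0,u1,v1): return W[v0:v1,u0:u1].reshape(-1,3)
P=box(385,235,445,295)
print("table z",np.median(box(330,300,350,340)[:,2]))
print(np.histogram(P[:,2],bins=np.arange(-.006,.08,.004)))
def circ(Q):
    o=least_squares(lambda p:np.hypot(Q[:,0]-p[0],Q[:,1]-p[1])-p[2],[*Q[:,:2].mean(0),.03],loss="soft_l1",f_scale=.001).x;return o.round(4)
for lo,hi in((.06,.07),(.042,.052),(.03,.04),(.012,.022)):
    m=(W[...,2]>lo)&(W[...,2]<hi);m[:,:385]=0;m[:,445:]=0;m[:235]=0;m[295:]=0
    Q=W[m];print(lo,len(Q),Q.mean(0).round(4),Q.min(0).round(4),Q.max(0).round(4))
for n,(u,v) in dict(L=(164,228),S=(266,228)).items():
    m=(W[...,2]>.0725)&(W[...,2]<.081);k=np.zeros_like(m);k[v-35:v+35,u-35:u+35]=1;Q=W[m&k]
    print(n,len(Q),Q.mean(0).round(4),Q.min(0).round(4),Q.max(0).round(4))
    m=(W[...,2]>.0815)&(W[...,2]<.1);Q=W[m&k]
    print(n,"spig",len(Q),Q.mean(0).round(4) if len(Q) else 0, Q.max(0))
g=c["pixels"][:,:,::-1]
a=cv2.resize(g[180:280,110:310],None,fx=4,fy=4,interpolation=2)[:,:800]
b=cv2.resize(g[230:330,360:460],None,fx=2,fy=2)
cv2.imwrite("pics/c1.png",a)
s=pickle.load(open("scene0.pkl","rb"))["pixels"][:,:,::-1]
cv2.imwrite("pics/c2.png",cv2.hconcat([cv2.resize(g[235:335,350:450],(400,400)),cv2.resize(s[260:340,310:410],(500,400))][:1]+[cv2.resize(s[260:340,310:390],(400,400))]))
E
```

```text
0.011
table z 0.0005274805130400023
(array([ 507, 1538,  702,   41,   27,   48,   27,   13,   12,   70,  114,
         42,   69,  105,   32,    9,   23,  121,   72,    2,    0]), array([-0.006, -0.002,  0.002,  0.006,  0.01 ,  0.014,  0.018,  0.022,
        0.026,  0.03 ,  0.034,  0.038,  0.042,  0.046,  0.05 ,  0.054,
        0.058,  0.062,  0.066,  0.07 ,  0.074,  0.078]))
0.06 211 [ 0.4704 -0.2667  0.065 ] [ 0.45   -0.2878  0.0601] [ 0.4907 -0.2456  0.0698]
0.042 195 [ 0.4666 -0.2636  0.0471] [ 0.4459 -0.2916  0.042 ] [ 0.4936 -0.2424  0.052 ]
0.03 210 [ 0.4671 -0.259   0.0352] [ 0.4391 -0.2966  0.0304] [ 0.501  -0.2352  0.04  ]
0.012 94 [ 0.4618 -0.2476  0.0166] [ 0.4361 -0.2948  0.012 ] [ 0.5046 -0.2321  0.022 ]
L 1178 [0.5461 0.2649 0.0761] [0.4739 0.194  0.0725] [0.621  0.3391 0.0809]
L spig 177 [0.546  0.2656 0.0844] [0.58217256 0.30328216 0.09059366]
S 790 [0.5462 0.0528 0.0757] [ 0.4724 -0.0167  0.0725] [0.6157 0.1255 0.081 ]
S spig 63 [0.5486 0.0513 0.0843] [0.56805118 0.06842815 0.09048013]
```

View pics/c1.png

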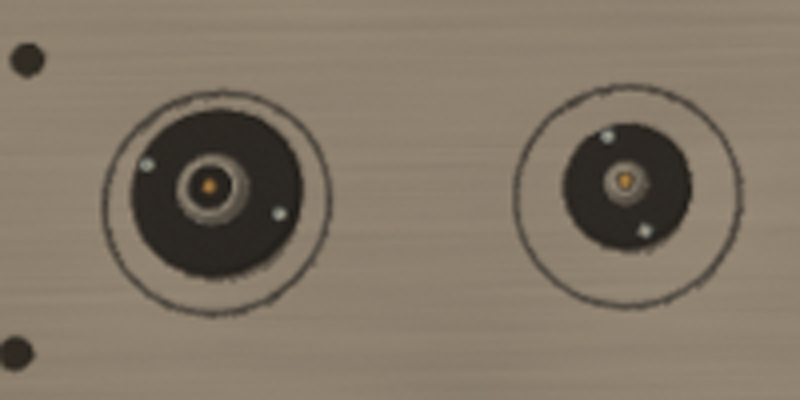

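View pics/c2.png

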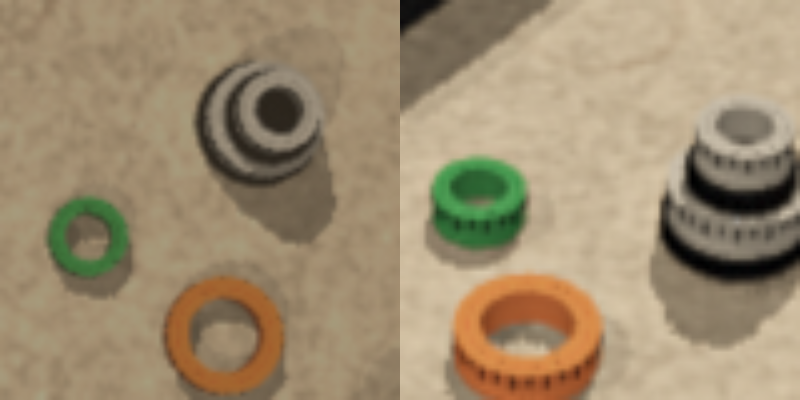

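```bash
python3 - <<'E'
from h import *
c=pickle.load(open("scene0.pkl","rb"));W=cloud(c)
m=(np.hypot(W[...,0]-.193,W[...,1]+.594)<.075)&(W[...,2]>.18)&(W[...,2]<.3)
Q=W[m];Q=Q[np.argsort(Q[:,2])];print(len(Q),Q[[0,3,10,30,60,100]].round(4).tolist())
c=pickle.load(open("top0.pkl","rb"));hsv=c["pixels"].max(2)
for n,(u,v) in dict(L=(164,228),S=(266,227)).items():
    r=26
    k=np.zeros((480,640),np.uint8);k[v-r:v+r,u-r:u+r]=(hsv[v-r:v+r,u-r:u+r]<70)*255
    cs,_=cv2.findContours(cv2.morphologyEx(k,cv2.MORPH_OPEN,np.ones((3,3))),0,1);cn=max(cs,key=cv2.contourArea)
    (a,b),(p,q),_=cv2.fitEllipse(cv2.convexHull(cn));X=ray(c,a,b,.076);print(n,a,b,p,q,X.round(4),ray(c,a+p/2,b,.076)[1]-ray(c,a-p/2,b,.076)[1])
g=c["pixels"].astype(int)
for n,f in dict(green=lambda g:(g[...,1]>g[...,0]+40),orange=lambda g:(g[...,0]>g[...,2]+110)).items():
    k=f(g).astype(np.uint8);k[:270]=0;k[340:]=0;k[:,:350]=0;k[:,440:]=0
    v,u=np.nonzero(k);print(n,len(u),ray(c,(u.min()+u.max())/2,(v.min()+v.max())/2,.012).round(4))
print("timer",ray(c,479,248,.052),"shaker",ray(c,418,190,.09))
go(.4704,-.2667,.2,18)
E
```

```text
953 [[0.1781, -0.556, 0.2447], [0.1707, -0.5539, 0.2473], [0.1696, -0.5577, 0.2489], [0.1697, -0.559, 0.2517], [0.204, -0.6498, 0.2543], [0.169, -0.5588, 0.2581]]
L 164.02206420898438 227.9930419921875 41.13432312011719 42.55003356933594 [0.5453 0.2636 0.076 ] -0.0850632439953995
S 266.57867431640625 226.25657653808594 30.760648727416992 31.472440719604492 [0.5475 0.051  0.076 ] -0.0640127453173022
green 152 [ 0.4093 -0.1724  0.012 ]
orange 265 [ 0.3572 -0.2442  0.012 ]
timer [ 0.50191085 -0.39828541  0.052     ] shaker [ 0.6197452  -0.26577899  0.09      ]
t 0.1 pos [ 0.1933 -0.5939  0.2415] yaw 18.0 tilt 0.09 shift [ 364.8 -225.3   41.9] az 0.0
```

>>> {"fn": "apply_moves", "kwargs": {"deltas": [{"dx": 36.5,"dy": -22.5,"dz": 4},{"dx": 36.5,"dy": -22.5,"dz": 4},{"dx": 36.5,"dy": -22.5,"dz": 4},{"dx": 36.5,"dy": -22.5,"dz": 4},{"dx": 36.5,"dy": -22.5,"dz": 4},{"dx": 36.5,"dy": -22.5,"dz": 4},{"dx": 36.5,"dy": -22.5,"dz": 4},{"dx": 36.5,"dy": -22.5,"dz": 4},{"dx": 36.5,"dy": -22.5,"dz": 4},{"dx": 36.5,"dy": -22.5,"dz": 4}], "newtons": 30}}

```text
invalid input at $.deltas[0]: expected keys ax, ay, az, dx, dy, dz, fingers
```

```bash
python3 - <<'E'
from h import *
c=capture("wrist");pickle.dump(c,open("w1.pkl","wb"));cv2.imwrite("pics/w1.png",c["pixels"][:,:,::-1])
W=cloud(c)
m=(W[...,2]>.06)&(W[...,2]<.07)&(np.hypot(W[...,0]-.47,W[...,1]+.267)<.04);Q=W[m];print(len(Q),((Q.min(0)+Q.max(0))/2).round(4),np.ptp(Q,axis=0))
go(.4704,-.2667,.1,18)
E
```

```text
Traceback (most recent call last):
ValueError: zero-size array to reduction operation minimum which has no identity
```

View pics/w1.png

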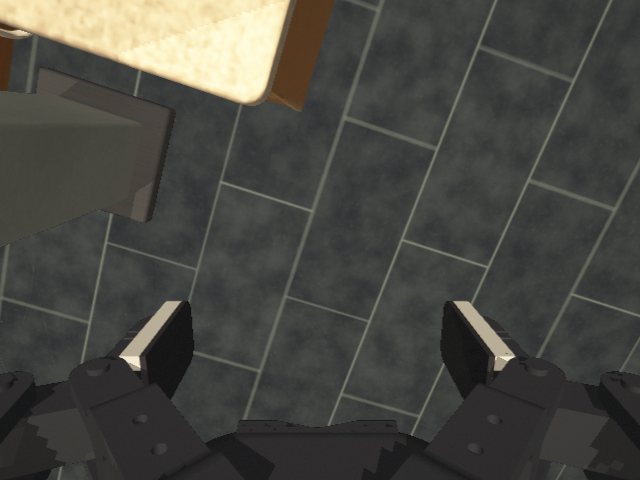

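The wrist view shows the open finger pads (left tip near (160,330), right near (480,330)) over the floor; the move was refused because every key is required. I'll send it again.

>>> {"fn": "apply_moves", "kwargs": {"deltas": [{"ax": 0,"ay": 0,"az": 0,"dx": 36.5,"dy": -22.5,"dz": 4,"fingers": 1},{"ax": 0,"ay": 0,"az": 0,"dx": 36.5,"dy": -22.5,"dz": 4,"fingers": 1},{"ax": 0,"ay": 0,"az": 0,"dx": 36.5,"dy": -22.5,"dz": 4,"fingers": 1},{"ax": 0,"ay": 0,"az": 0,"dx": 36.5,"dy": -22.5,"dz": 4,"fingers": 1},{"ax": 0,"ay": 0,"az": 0,"dx": 36.5,"dy": -22.5,"dz": 4,"fingers": 1},{"ax": 0,"ay": 0,"az": 0,"dx": 36.5,"dy": -22.5,"dz": 4,"fingers": 1},{"ax": 0,"ay": 0,"az": 0,"dx": 36.5,"dy": -22.5,"dz": 4,"fingers": 1},{"ax": 0,"ay": 0,"az": 0,"dx": 36.5,"dy": -22.5,"dz": 4,"fingers": 1},{"ax": 0,"ay": 0,"az": 0,"dx": 36.5,"dy": -22.5,"dz": 4,"fingers": 1},{"ax": 0,"ay": 0,"az": 0,"dx": 36.5,"dy": -22.5,"dz": 4,"fingers": 1}], "newtons": 30}}

```text
time: 1.15
tool_pos: [0.4717, -0.2659, 0.202]
ee_rot: [-0.0, 0.988, 0.157, -0.0]
force: [1.4, -0.3, 0.3]
grip_width: 1.003
finger_force: 0.0
```

```bash
python3 - <<'E'
from h import *
c=capture("wrist");pickle.dump(c,open("w1.pkl","wb"));cv2.imwrite("pics/w2.png",c["pixels"][:,:,::-1])
W=cloud(c);o=-c["R"].T@c["t"];print(o)
d=np.hypot(W[...,0]-.47,W[...,1]+.267)
for lo,hi in((.062,.068),(.045,.049),(.033,.037),(.014,.019)):
    m=(W[...,2]>lo)&(W[...,2]<hi)&(d<.045);Q=W[m];print(lo,len(Q),((np.percentile(Q,.5,axis=0)+np.percentile(Q,99.5,axis=0))/2).round(4),np.ptp(Q,axis=0).round(4)) if len(Q) else 0
go(.4704,-.2667,.1,18)
E
```

```text
[ 0.53625435 -0.24569002  0.33361626]
0.062 1970 [ 0.4736 -0.2674  0.0645] [0.0421 0.0421 0.0051]
0.045 1425 [ 0.4782 -0.2674  0.0469] [0.0433 0.0494 0.004 ]
0.033 1526 [ 0.4731 -0.2663  0.035 ] [0.0622 0.0622 0.004 ]
0.014 532 [ 0.4833 -0.2651  0.0165] [0.0497 0.0669 0.0049]
t 1.2 pos [ 0.4771 -0.258   0.2018] yaw 18.6 tilt 0.35 shift [ -9.6   6.5 101.7] az 0.6
```

View pics/w2.png

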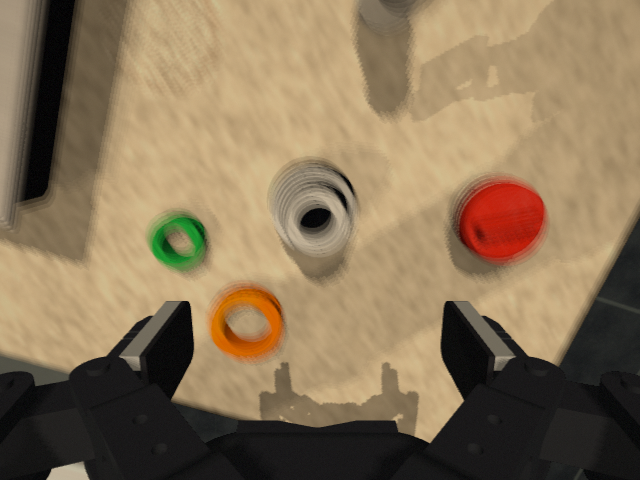

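The wrist view, blurred because the arm was still settling, shows the stack at (315,205), orange ring (247,322), green ring (178,240) and timer (500,220). I'll let it settle and measure again.

>>> {"fn": "apply_moves", "kwargs": {"deltas": [{"ax": 0,"ay": 0,"az": 0,"dx": 0,"dy": 0,"dz": 20,"fingers": 1},{"ax": 0,"ay": 0,"az": 0,"dx": 0,"dy": 0,"dz": 10,"fingers": 1},{"ax": 0,"ay": 0,"az": 0,"dx": 0,"dy": 0,"dz": 0,"fingers": 1},{"ax": 0,"ay": 0,"az": 0,"dx": 0,"dy": 0,"dz": 0,"fingers": 1},{"ax": 0,"ay": 0,"az": 0,"dx": 0,"dy": 0,"dz": 0,"fingers": 1}]}}

```text
time: 1.7
tool_pos: [0.4709, -0.2681, 0.1729]
ee_rot: [0.0, 0.988, 0.156, 0.0]
force: [-0.1, 0.1, 0.0]
grip_width: 1.004
finger_force: 0.0
```

```bash
cat >> h.py <<'E'
def layers(c,x,y,L,r=.045):
    W=cloud(c);d=np.hypot(W[...,0]-x,W[...,1]-y)
    for z in L:
        m=(abs(W[...,2]-z)<.0025)&(d<r);Q=W[m]
        if len(Q):print(z,len(Q),((np.percentile(Q,.5,axis=0)+np.percentile(Q,99.5,axis=0))/2).round(4),np.ptp(Q,axis=0).round(4))
E
python3 - <<'E'
from h import *
c=capture("wrist")
layers(c,.47,-.267,(.065,.047,.035,.017))
go(.4704,-.2667,.1,18)
E
```

```text
0.065 2434 [ 0.4736 -0.2674  0.0648] [0.0425 0.0423 0.0048]
0.047 1775 [ 0.4786 -0.2675  0.0469] [0.0413 0.0496 0.0049]
0.035 1784 [ 0.4734 -0.2664  0.0349] [0.0616 0.0622 0.0049]
0.017 610 [ 0.4844 -0.2647  0.0167] [0.0469 0.0663 0.0049]
t 1.75 pos [ 0.471 -0.268  0.173] yaw 18.0 tilt 0.06 shift [-0.2 -1.5 73. ] az -0.0
```

>>> {"fn": "apply_moves", "kwargs": {"deltas": [{"ax": 0,"ay": 0,"az": 0,"dx": 1.2,"dy": -0.6,"dz": 25,"fingers": 1},{"ax": 0,"ay": 0,"az": 0,"dx": 0,"dy": 0,"dz": 30,"fingers": 1},{"ax": 0,"ay": 0,"az": 0,"dx": 0,"dy": 0,"dz": 30,"fingers": 1},{"ax": 0,"ay": 0,"az": 0,"dx": 0,"dy": 0,"dz": 19,"fingers": 0.9},{"ax": 0,"ay": 0,"az": 0,"dx": 0,"dy": 0,"dz": 10,"fingers": 0.8},{"ax": 0,"ay": 0,"az": 0,"dx": 0,"dy": 0,"dz": 0,"fingers": 0.7},{"ax": 0,"ay": 0,"az": 0,"dx": 0,"dy": 0,"dz": 0,"fingers": 0.65},{"ax": 0,"ay": 0,"az": 0,"dx": 0,"dy": 0,"dz": 0,"fingers": 0.65}]}}

```text
time: 2.55
tool_pos: [0.4726, -0.2668, 0.0595]
ee_rot: [0.001, 0.988, 0.157, 0.001]
force: [-0.1, -0.1, 0.2]
grip_width: 0.652
finger_force: 0.0
```

```bash
python3 - <<'E'
from h import *
c=capture("wrist");W=cloud(c)
layers(c,.472,-.267,(.065,.047))
cv2.imwrite("pics/w3.png",c["pixels"][:,:,::-1]);go(.472,-.267,.059)
E
```

```text
0.065 8374 [ 0.474  -0.2651  0.0649] [0.0428 0.0793 0.005 ]
0.047 4501 [ 0.479  -0.2669  0.047 ] [0.0386 0.0491 0.005 ]
t 2.6 pos [ 0.4725 -0.2668  0.0595] yaw 18.0 tilt 0.12 shift [-0.5  0.   0.5] az None
```

View pics/w3.png

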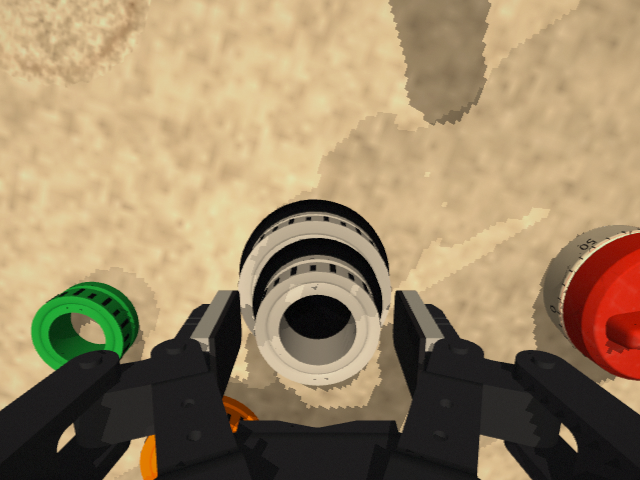

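The small crown sits centred between the pads at (318,330), with the green ring (85,330) and timer (610,320) well clear. Closing.

>>> {"fn": "apply_moves", "kwargs": {"deltas": [{"ax": 0,"ay": 0,"az": 0,"dx": 0.5,"dy": 0,"dz": 0,"fingers": 0.55},{"ax": 0,"ay": 0,"az": 0,"dx": 0,"dy": 0,"dz": 0,"fingers": 0.45},{"ax": 0,"ay": 0,"az": 0,"dx": 0,"dy": 0,"dz": 0,"fingers": 0.4},{"ax": 0,"ay": 0,"az": 0,"dx": 0,"dy": 0,"dz": 0,"fingers": 0.3},{"ax": 0,"ay": 0,"az": 0,"dx": 0,"dy": 0,"dz": 0,"fingers": 0.3},{"ax": 0,"ay": 0,"az": 0,"dx": 0,"dy": 0,"dz": 0,"fingers": 0.3},{"ax": 0,"ay": 0,"az": 0,"dx": 0,"dy": 0,"dz": -2,"fingers": 0.3},{"ax": 0,"ay": 0,"az": 0,"dx": 0,"dy": 0,"dz": -10,"fingers": 0.3},{"ax": 0,"ay": 0,"az": 0,"dx": 0,"dy": 0,"dz": -30,"fingers": 0.3},{"ax": 0,"ay": 0,"az": 0,"dx": 0,"dy": 0,"dz": -38,"fingers": 0.3}]}}

```text
time: 3.6
tool_pos: [0.4714, -0.2656, 0.1385]
ee_rot: [-0.001, 0.988, 0.157, -0.001]
force: [0.5, -0.5, -1.1]
grip_width: 0.485
finger_force: 30.6
```

```bash
python3 - <<'E'
from h import *
go(.548,.0508,.139,21)
E
```

```text
t 3.6 pos [ 0.4714 -0.2656  0.1385] yaw 18.1 tilt 0.19 shift [ 1.709e+02 -2.771e+02 -1.000e-01] az -2.9
```

>>> {"fn": "apply_moves", "kwargs": {"deltas": [{"ax": 0,"ay": 0,"az": 0,"dx": 12,"dy": -20,"dz": -3,"fingers": 0.3},{"ax": 0,"ay": 0,"az": 0,"dx": 23,"dy": -37,"dz": 0,"fingers": 0.3},{"ax": 0,"ay": 0,"az": 0,"dx": 25,"dy": -41,"dz": 0,"fingers": 0.3},{"ax": 0,"ay": 0,"az": 0,"dx": 25,"dy": -41,"dz": 0,"fingers": 0.3},{"ax": 0,"ay": 0,"az": 0,"dx": 25,"dy": -41,"dz": 0,"fingers": 0.3},{"ax": 0,"ay": 0,"az": 0,"dx": 25,"dy": -41,"dz": 0,"fingers": 0.3},{"ax": 0,"ay": 0,"az": 0,"dx": 23,"dy": -36,"dz": 0,"fingers": 0.3},{"ax": 0,"ay": 0,"az": 0,"dx": 12,"dy": -20,"dz": 3,"fingers": 0.3},{"ax": 0,"ay": 0,"az": -3,"dx": 0,"dy": 0,"dz": 0,"fingers": 0.3},{"ax": 0,"ay": 0,"az": 0,"dx": 0,"dy": 0,"dz": 0,"fingers": 0.3}]}}

```text
time: 4.6
tool_pos: [0.5481, 0.0509, 0.1387]
ee_rot: [-0.0, 0.983, 0.184, -0.0]
force: [-0.9, -0.1, -0.5]
grip_width: 0.479
finger_force: 30.6
```

>>> {"fn": "apply_moves", "kwargs": {"deltas": [{"ax": 0,"ay": 0,"az": 0,"dx": 0,"dy": 0,"dz": 0,"fingers": 0.3},{"ax": 0,"ay": 0,"az": 0,"dx": 0,"dy": 0,"dz": 0,"fingers": 0.3},{"ax": 0,"ay": 0,"az": 0,"dx": 0,"dy": 0,"dz": 0,"fingers": 0.3}]}}

```text
time: 4.9
tool_pos: [0.5482, 0.0489, 0.1385]
ee_rot: [0.0, 0.983, 0.182, 0.0]
force: [0.7, -0.3, -1.0]
grip_width: 0.476
finger_force: 30.6
```

```bash
python3 - <<'E'
from h import *
go(.548,.0508,.1,21)
c=capture("wrist");pickle.dump(c,open("w4.pkl","wb"));cv2.imwrite("pics/w4.png",c["pixels"][:,:,::-1])
print(proj(c,[.548,.0508,.076]))
W=cloud(c);s=arm.get_state()["tool_pos"]
d=np.hypot(W[...,0]-.548,W[...,1]-.0508)
m=(d<.026);print(np.histogram(W[m][:,2],bins=np.arange(.07,.16,.005)))
g=c["pixels"].max(2);m=(abs(W[...,2]-.076)<.0025)&(d<.045);Q=W[m];print(len(Q),np.percentile(Q,[.5,99.5],axis=0).round(4).tolist())
E
```

```text
t 4.9 pos [0.5482 0.0489 0.1385] yaw 20.9 tilt 0.01 shift [ 0.5 -1.8 38.5] az -0.1
[311.23848284 264.51758142]
(array([ 175, 4245,  507,   14,    0,    0,    0,    0,    0,    0,    1,
        690, 1037, 1237, 7745,  849,  479]), array([0.07 , 0.075, 0.08 , 0.085, 0.09 , 0.095, 0.1  , 0.105, 0.11 ,
       0.115, 0.12 , 0.125, 0.13 , 0.135, 0.14 , 0.145, 0.15 , 0.155]))
8176 [[0.5216, 0.0216, 0.0737], [0.5827, 0.0834, 0.0783]]
```

View pics/w4.png

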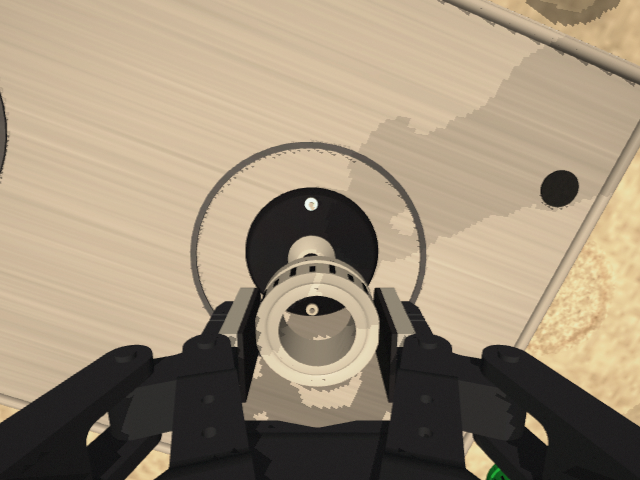

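```bash
cat >> h.py <<'E'
from scipy.spatial import ConvexHull
def fitc(Q,r):
    H=Q[ConvexHull(Q[:,:2]).vertices][:,:2]
    o=least_squares(lambda p:np.hypot(*(H-p[:2]).T)-p[2],[*H.mean(0),r],loss="soft_l1",f_scale=.0005).x
    return o.round(4)
def tool(v):
    q=arm.get_state()["ee_rot"];return (Ro.from_quat([q[1],q[2],q[3],q[0]]).as_matrix().T@np.array([v[0],v[1],0])*1000).round(1)
E
python3 - <<'E'
from h import *
c=pickle.load(open("w4.pkl","rb"));W=cloud(c);g=c["pixels"].astype(int)
br=g.max(2)
d=np.hypot(W[...,0]-.551,W[...,1]-.051)
Q=W[(abs(W[...,2]-.076)<.0025)&(d<.04)];F=fitc(Q,.031);print("flange",F)
u,v=np.meshgrid(range(640),range(480))
m=(br>110)&(u>250)&(u<385)&(v>255)&(v<395)&(W[...,2]>.1);print(np.percentile(W[m][:,2],[5,25,50,75,95]).round(4))
zt=np.median(W[m&(v>330)][:,2]);Q=W[m&(abs(W[...,2]-zt)<.002)];C=fitc(Q,.021);print(zt,"crown",C)
print("tool shift",tool(F-C))
E
```

```text
flange [0.5517 0.0523 0.0323]
[0.1295 0.1411 0.1438 0.1443 0.145 ]
0.14375184013635592 crown [0.5489 0.0482 0.0213]
tool shift [ 4.1 -2.8 -0. ]
```

>>> {"fn": "apply_moves", "kwargs": {"deltas": [{"ax": 0,"ay": 0,"az": 0,"dx": 2.5,"dy": -2.5,"dz": 10,"fingers": 0.3},{"ax": 0,"ay": 0,"az": 0,"dx": 0,"dy": 0,"dz": 15,"fingers": 0.3},{"ax": 0,"ay": 0,"az": 0,"dx": 0,"dy": 0,"dz": 10,"fingers": 0.3},{"ax": 0,"ay": 0,"az": 0,"dx": 0,"dy": 0,"dz": 0,"fingers": 0.3},{"ax": 0,"ay": 0,"az": 0,"dx": 0,"dy": 0,"dz": 0,"fingers": 0.3}]}}

```text
time: 5.45
tool_pos: [0.5496, 0.0531, 0.103]
ee_rot: [-0.0, 0.983, 0.183, -0.0]
force: [0.2, -0.5, -0.1]
grip_width: 0.48
finger_force: 30.6
```

```bash
cat >> h.py <<'E'
def rel(name,fx,fy,fz,fr,cz,cr,dark=False,pic=None,bmax=None):
    """seat flange circle and held part circle, both in the same view"""
    c=capture(name);W=cloud(c);br=c["pixels"].max(2);s=arm.get_state()["tool_pos"]
    if pic:cv2.imwrite(f"pics/{pic}.png",c["pixels"][:,:,::-1])
    d=np.hypot(W[...,0]-fx,W[...,1]-fy);Q=W[(abs(W[...,2]-fz)<.0025)&(d<fr+.009)];F=fitc(Q,fr);print("seat",F,len(Q))
    d=np.hypot(W[...,0]-s[0],W[...,1]-s[1])
    m=(abs(W[...,2]-cz)<.002)&(d<cr+.004)&((br<90) if dark else (br>110));C=fitc(W[m],cr);print("part",C,m.sum(),"z",np.median(W[m][:,2]))
    print("tool shift",tool(F-C));go(fx,fy,fz)
    return c
E
python3 - <<'E'
from h import *
rel("wrist",.5517,.052,.076,.031,.109,.021,pic="w5")
rel("top",.548,.0508,.076,.031,.109,.021)
E
```

```text
seat [0.5568 0.0546 0.0283] 8220
part [0.5502 0.0527 0.0213] 7204 z 0.10859608169330842
tool shift [6.8 0.6 0. ]
t 5.5 pos [0.5499 0.0531 0.1034] yaw 21.0 tilt 0.01 shift [ 1.3  1.7 27.4] az NoneTraceback (most recent call last):
  File "<stdin>", line 3, in <module>
  File "h.py", line 35, in rel
    d=np.hypot(W[...,0]-fx,W[...,1]-fy);Q=W[(abs(W[...,2]-fz)<.0025)&(d<fr+.009)];F=fitc(Q,fr);print("seat",F,len(Q))
                                                                                    ~~~~^^^^^^
  File "h.py", line 26, in fitc
    H=Q[ConvexHull(Q[:,:2]).vertices][:,:2]
        ~~~~~~~~~~^^^^^^^^^
  File "scipy/spatial/_qhull.pyx", line 2492, in scipy.spatial._qhull.ConvexHull.__init__
  File "scipy/spatial/_qhull.pyx", line 280, in scipy.spatial._qhull._Qhull.__init__
ValueError: No points given
```

View pics/w5.png

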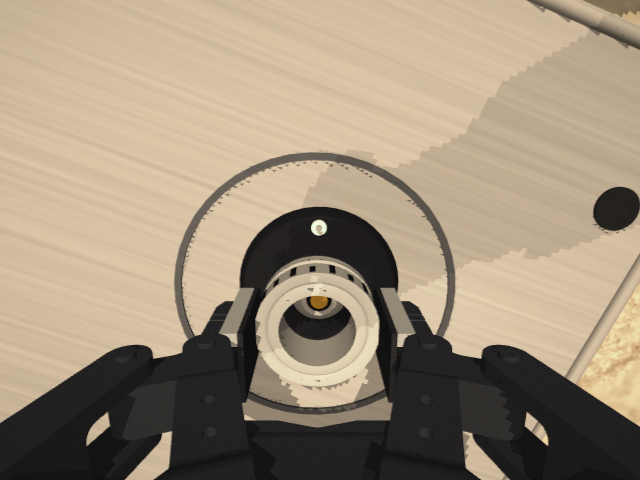

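```bash
python3 - <<'E'
from h import *
c=capture("wrist");W=cloud(c);br=c["pixels"].max(2)
print("nozzle@84",ray(c,319,302,.084).round(4),"@80",ray(c,319,302,.080).round(4),"ring",ray(c,315,281,.068).round(4),"stub",ray(c,319,227,.080).round(4),W[227,319],W[302,319])
k=np.zeros((480,640),np.uint8);k[200:290,235:405]=(br[200:290,235:405]<75)
v,u=np.nonzero(k);E=[]
for x in range(248,392,3):
    vv=v[(u==x)];
    if len(vv):E.append(ray(c,x,vv.min(),.076))
E=np.array(E)[:,:2]
o=least_squares(lambda p:np.hypot(*(E-p).T)-.031,[.55,.052],loss="soft_l1",f_scale=.0005);print("flange",o.x.round(4),np.abs(o.fun).mean(),len(E))
print("crown .5502 .0527 shift",tool(o.x-[.5502,.0527]))
E
```

```text
nozzle@84 [0.5503 0.0514 0.084 ] @80 [0.5487 0.0507 0.08  ] ring [0.5522 0.0538 0.068 ] stub [0.5778 0.062  0.08  ] [0.57747743 0.06182781 0.07853331] [0.55142446 0.05182716 0.08658721]
flange [0.5551 0.0536] 0.0001534763554939042 48
crown .5502 .0527 shift [4.9 0.9 0. ]
```

>>> {"fn": "apply_moves", "kwargs": {"deltas": [{"ax": 0,"ay": 0,"az": 0,"dx": 0.6,"dy": 0.8,"dz": 3,"fingers": 0.3},{"ax": 0,"ay": 0,"az": 0,"dx": 0,"dy": 0,"dz": 4,"fingers": 0.3},{"ax": 0,"ay": 0,"az": 0,"dx": 0,"dy": 0,"dz": 3,"fingers": 0.3},{"ax": 0,"ay": 0,"az": 0,"dx": 0,"dy": 0,"dz": 2,"fingers": 0.3},{"ax": 0,"ay": 0,"az": 0,"dx": 0,"dy": 0,"dz": 1,"fingers": 0.3},{"ax": 0,"ay": 0,"az": 0,"dx": 0,"dy": 0,"dz": 0,"fingers": 0.3},{"ax": 0,"ay": 0,"az": 0,"dx": 0,"dy": 0,"dz": 0,"fingers": 0.3}]}}

```text
time: 6.3
tool_pos: [0.5505, 0.0525, 0.0903]
ee_rot: [-0.0, 0.983, 0.183, 0.0]
force: [-0.4, -0.7, -0.3]
grip_width: 0.479
finger_force: 30.6
```

```bash
python3 - <<'E'
from h import *
s=arm.get_state();print(s["force"],s["moment"]);go(.551,.052,.088)
E
```

```text
[-0.39383023 -0.66071917 -0.33308843] [ 0.02937149  0.00762903 -0.02266043]
t 6.3 pos [0.5505 0.0525 0.0903] yaw 21.0 tilt 0.0 shift [0.3 0.6 2.3] az None
```

>>> {"fn": "apply_moves", "kwargs": {"deltas": [{"ax": 0,"ay": 0,"az": 0,"dx": 0,"dy": 0,"dz": 1,"fingers": 0.3},{"ax": 0,"ay": 0,"az": 0,"dx": 0,"dy": 0,"dz": 1,"fingers": 0.3},{"ax": 0,"ay": 0,"az": 0,"dx": 0,"dy": 0,"dz": 0,"fingers": 0.3},{"ax": 0,"ay": 0,"az": 0,"dx": 0,"dy": 0,"dz": 0,"fingers": 0.3}]}}

```text
time: 6.7
tool_pos: [0.5506, 0.0525, 0.0884]
ee_rot: [-0.0, 0.983, 0.183, 0.0]
force: [0.1, -0.3, 0.4]
grip_width: 0.48
finger_force: 30.7
```

>>> {"fn": "apply_moves", "kwargs": {"deltas": [{"ax": 0,"ay": 0,"az": 0,"dx": 0,"dy": 0,"dz": 0.5,"fingers": 0.45},{"ax": 0,"ay": 0,"az": 0,"dx": 0,"dy": 0,"dz": 0,"fingers": 0.52},{"ax": 0,"ay": 0,"az": 0,"dx": 0,"dy": 0,"dz": 0,"fingers": 0.65},{"ax": 0,"ay": 0,"az": 0,"dx": 0,"dy": 0,"dz": -5,"fingers": 0.75},{"ax": 0,"ay": 0,"az": 0,"dx": 0,"dy": 0,"dz": -20,"fingers": 0.8},{"ax": 0,"ay": 0,"az": 0,"dx": 0,"dy": 0,"dz": -35,"fingers": 0.8},{"ax": 0,"ay": 0,"az": 0,"dx": 0,"dy": 0,"dz": -30,"fingers": 0.8},{"ax": 0,"ay": 0,"az": 0,"dx": 0,"dy": 0,"dz": 0,"fingers": 0.8},{"ax": 0,"ay": 0,"az": 0,"dx": 0,"dy": 0,"dz": 0,"fingers": 0.8},{"ax": 0,"ay": 0,"az": 0,"dx": 0,"dy": 0,"dz": 0,"fingers": 0.8}]}}

```text
time: 7.7
tool_pos: [0.5499, 0.0523, 0.1771]
ee_rot: [-0.0, 0.983, 0.183, -0.001]
force: [-0.7, -0.2, -0.7]
grip_width: 0.797
finger_force: 0.0
```

```bash
python3 - <<'E'
from h import *
c=capture("wrist");W=cloud(c);br=c["pixels"].max(2)
d=np.hypot(W[...,0]-.551,W[...,1]-.052)
Q=W[(abs(W[...,2]-.094)<.0025)&(d<.028)];print("crown",len(Q),fitc(Q,.021),np.median(Q[:,2]))
A=np.c_[Q[:,:2]-Q[:,:2].mean(0),np.ones(len(Q))];print("slope",np.linalg.lstsq(A,Q[:,2],rcond=None)[0])
Q=W[(abs(W[...,2]-.076)<.0025)&(d<.04)];print("flange",fitc(Q,.031),np.percentile(Q,[.3,99.7],axis=0).round(4).tolist())
go(.4725,-.267,.15,18)
E
```

```text
crown 2958 [0.5512 0.0521 0.0212] 0.09394576076061337
slope [-0.00254269 -0.00189913  0.09391255]
flange [0.5515 0.0524 0.0323] [[0.5204, 0.0209, 0.0736], [0.583, 0.0839, 0.0784]]
t 7.75 pos [0.5498 0.0523 0.1768] yaw 21.0 tilt 0.11 shift [-186.7  270.3   27.1] az 3.0
```

>>> {"fn": "apply_moves", "kwargs": {"deltas": [{"ax": 0,"ay": 0,"az": 0,"dx": -15,"dy": 22,"dz": 0,"fingers": 0.8},{"ax": 0,"ay": 0,"az": 0,"dx": -28,"dy": 40,"dz": 0,"fingers": 0.8},{"ax": 0,"ay": 0,"az": 0,"dx": -28,"dy": 41,"dz": 0,"fingers": 0.8},{"ax": 0,"ay": 0,"az": 0,"dx": -28,"dy": 41,"dz": 0,"fingers": 0.8},{"ax": 0,"ay": 0,"az": 0,"dx": -28,"dy": 41,"dz": 5,"fingers": 0.8},{"ax": 0,"ay": 0,"az": 0,"dx": -28,"dy": 41,"dz": 5,"fingers": 0.8},{"ax": 0,"ay": 0,"az": 0,"dx": -18,"dy": 28,"dz": 9,"fingers": 0.8},{"ax": 0,"ay": 0,"az": 0,"dx": -13,"dy": 16,"dz": 8,"fingers": 0.8},{"ax": 0,"ay": 0,"az": 0,"dx": 0,"dy": 0,"dz": 0,"fingers": 0.8},{"ax": 0,"ay": 0,"az": 0,"dx": 0,"dy": 0,"dz": 0,"fingers": 0.8}]}}

```text
time: 8.75
tool_pos: [0.4734, -0.2659, 0.1499]
ee_rot: [-0.001, 0.983, 0.182, -0.001]
force: [0.3, 0.9, 0.7]
grip_width: 0.803
finger_force: 0.0
```

>>> {"fn": "apply_moves", "kwargs": {"deltas": [{"ax": 0,"ay": 0,"az": 0,"dx": 0,"dy": 0,"dz": 0,"fingers": 0.8},{"ax": 0,"ay": 0,"az": 0,"dx": 0,"dy": 0,"dz": 0,"fingers": 0.8},{"ax": 0,"ay": 0,"az": 0,"dx": 0,"dy": 0,"dz": 0,"fingers": 0.8}]}}

```text
time: 9.05
tool_pos: [0.4744, -0.2652, 0.1511]
ee_rot: [0.0, 0.983, 0.183, 0.0]
force: [-0.2, 0.5, 0.1]
grip_width: 0.799
finger_force: 0.0
```

```bash
python3 - <<'E'
from h import *
c=capture("wrist");W=cloud(c)
for z,r in((.047,.025),(.035,.031)):
    d=np.hypot(W[...,0]-.473,W[...,1]+.267);Q=W[(abs(W[...,2]-z)<.0025)&(d<r+.006)];print(z,len(Q),fitc(Q,r),np.median(Q[:,2]).round(4))
go(.473,-.267,.044)
E
```

```text
0.047 5147 [ 0.473  -0.2675  0.0247] 0.047
0.035 2259 [ 0.4731 -0.2662  0.0311] 0.035
t 9.1 pos [ 0.4742 -0.2655  0.151 ] yaw 21.1 tilt 0.02 shift [ -1.7   0.9 107. ] az None
```

>>> {"fn": "apply_moves", "kwargs": {"deltas": [{"ax": 0,"ay": 0,"az": 0,"dx": -1.7,"dy": 1.1,"dz": 25,"fingers": 0.8},{"ax": 0,"ay": 0,"az": 0,"dx": 0,"dy": 0,"dz": 35,"fingers": 0.8},{"ax": 0,"ay": 0,"az": 0,"dx": 0,"dy": 0,"dz": 28,"fingers": 0.8},{"ax": 0,"ay": 0,"az": 0,"dx": 0,"dy": 0,"dz": 13,"fingers": 0.75},{"ax": 0,"ay": 0,"az": 0,"dx": 0,"dy": 0,"dz": 5,"fingers": 0.7},{"ax": 0,"ay": 0,"az": 0,"dx": 0,"dy": 0,"dz": 0,"fingers": 0.65},{"ax": 0,"ay": 0,"az": 0,"dx": 0,"dy": 0,"dz": 0,"fingers": 0.62}]}}

```text
time: 9.8
tool_pos: [0.4734, -0.2682, 0.0459]
ee_rot: [0.001, 0.983, 0.183, 0.001]
force: [0.1, -0.8, 0.4]
grip_width: 0.62
finger_force: 0.0
```

>>> {"fn": "apply_moves", "kwargs": {"deltas": [{"ax": 0,"ay": 0,"az": 0,"dx": 0,"dy": 0,"dz": 0,"fingers": 0.58},{"ax": 0,"ay": 0,"az": 0,"dx": 0,"dy": 0,"dz": 0,"fingers": 0.5},{"ax": 0,"ay": 0,"az": 0,"dx": 0,"dy": 0,"dz": 0,"fingers": 0.4},{"ax": 0,"ay": 0,"az": 0,"dx": 0,"dy": 0,"dz": 0,"fingers": 0.4},{"ax": 0,"ay": 0,"az": 0,"dx": 0,"dy": 0,"dz": 0,"fingers": 0.4}]}}

```text
time: 10.3
tool_pos: [0.4734, -0.2681, 0.0463]
ee_rot: [0.001, 0.983, 0.183, 0.001]
force: [-0.8, 2.0, 6.0]
grip_width: 0.567
finger_force: 29.9
```

>>> {"fn": "apply_moves", "kwargs": {"deltas": [{"ax": 0,"ay": 0,"az": 0,"dx": 0,"dy": 0,"dz": -2,"fingers": 0.4},{"ax": 0,"ay": 0,"az": 0,"dx": 0,"dy": 0,"dz": -6,"fingers": 0.4},{"ax": 0,"ay": 0,"az": 0,"dx": 0,"dy": 0,"dz": -15,"fingers": 0.4},{"ax": 0,"ay": 0,"az": 0,"dx": 0,"dy": 0,"dz": -30,"fingers": 0.4},{"ax": 0,"ay": 0,"az": 0,"dx": 0,"dy": 0,"dz": -35,"fingers": 0.4},{"ax": 0,"ay": 0,"az": 0,"dx": 0,"dy": 0,"dz": -10,"fingers": 0.4},{"ax": 0,"ay": 0,"az": 0,"dx": 0,"dy": 0,"dz": 0,"fingers": 0.4},{"ax": 0,"ay": 0,"az": 0,"dx": 0,"dy": 0,"dz": 0,"fingers": 0.4}]}}

```text
time: 11.1
tool_pos: [0.4721, -0.2679, 0.1423]
ee_rot: [-0.0, 0.983, 0.182, -0.0]
force: [-0.6, 0.8, -1.2]
grip_width: 0.571
finger_force: 31.3
```

```bash
python3 - <<'E'
from h import *
c=capture("wrist");cv2.imwrite("pics/w6.png",c["pixels"][:,:,::-1]);W=cloud(c)
go(.5505,.0525,.145)
E
```

```text
t 11.15 pos [ 0.4718 -0.2677  0.1417] yaw 21.0 tilt 0.11 shift [ 188.4 -270.7   -3.2] az None
```

View pics/w6.png

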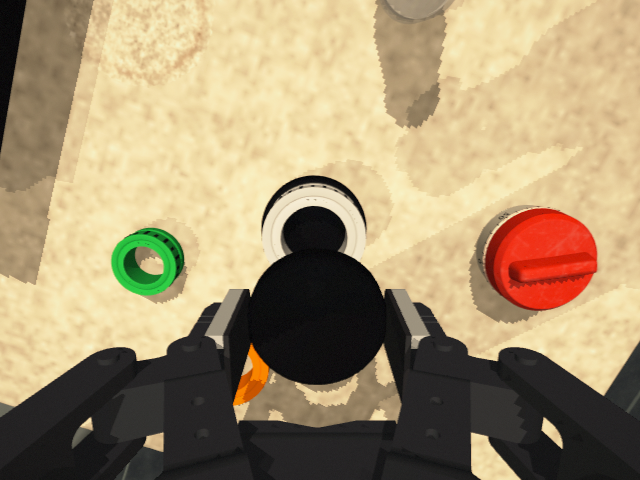

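The small cap is held level at (317,317), and the large crown on its cap still stands at (313,225).

>>> {"fn": "apply_moves", "kwargs": {"deltas": [{"ax": 0,"ay": 0,"az": 0,"dx": 15,"dy": -22,"dz": -2,"fingers": 0.4},{"ax": 0,"ay": 0,"az": 0,"dx": 28,"dy": -40,"dz": -2,"fingers": 0.4},{"ax": 0,"ay": 0,"az": 0,"dx": 28,"dy": -41,"dz": 0,"fingers": 0.4},{"ax": 0,"ay": 0,"az": 0,"dx": 28,"dy": -41,"dz": 0,"fingers": 0.4},{"ax": 0,"ay": 0,"az": 0,"dx": 28,"dy": -41,"dz": 0,"fingers": 0.4},{"ax": 0,"ay": 0,"az": 0,"dx": 28,"dy": -41,"dz": 0,"fingers": 0.4},{"ax": 0,"ay": 0,"az": 0,"dx": 20,"dy": -28,"dz": 0,"fingers": 0.4},{"ax": 0,"ay": 0,"az": 0,"dx": 12,"dy": -16.5,"dz": 0,"fingers": 0.4},{"ax": 0,"ay": 0,"az": 0,"dx": 0,"dy": 0,"dz": 0,"fingers": 0.4},{"ax": 0,"ay": 0,"az": 0,"dx": 0,"dy": 0,"dz": 0,"fingers": 0.4}]}}

```text
time: 12.15
tool_pos: [0.5492, 0.0516, 0.1454]
ee_rot: [0.0, 0.983, 0.183, -0.001]
force: [-0.4, -0.5, -0.7]
grip_width: 0.564
finger_force: 31.3
```

>>> {"fn": "apply_moves", "kwargs": {"deltas": [{"ax": 0,"ay": 0,"az": 0,"dx": 0,"dy": 0,"dz": 5,"fingers": 0.4},{"ax": 0,"ay": 0,"az": 0,"dx": 0,"dy": 0,"dz": 5,"fingers": 0.4},{"ax": 0,"ay": 0,"az": 0,"dx": 0,"dy": 0,"dz": 0,"fingers": 0.4},{"ax": 0,"ay": 0,"az": 0,"dx": 0,"dy": 0,"dz": 0,"fingers": 0.4},{"ax": 0,"ay": 0,"az": 0,"dx": 0,"dy": 0,"dz": 0,"fingers": 0.4}]}}

```text
time: 12.65
tool_pos: [0.5501, 0.0513, 0.1369]
ee_rot: [0.0, 0.983, 0.182, 0.0]
force: [0.3, -0.3, -0.7]
grip_width: 0.564
finger_force: 31.3
```

```bash
python3 - <<'E'
from h import *
go(.5505,.0525,.1055)
c=capture("wrist");W=cloud(c);s=arm.get_state()["tool_pos"];br=c["pixels"].max(2)
d=np.hypot(W[...,0]-s[0],W[...,1]-s[1])
v,u=np.mgrid[0:480,0:640]
m=(br<60)&(d<.022);z=np.median(W[m][:,2]);m=(abs(W[...,2]-z)<.002)&(u>246)&(u<388)&(br<70)&(v>235)&(v<390);C=fitc(W[m],.025);print(z,"cap",C,s.round(4))
d=np.hypot(W[...,0]-.551,W[...,1]-.052);m=(abs(W[...,2]-.094)<.0025)&(d<.03)&(br>100);Q=W[m];print(len(Q),np.percentile(Q,[.3,99.7],axis=0).round(4).tolist())
H=Q[ConvexHull(Q[:,:2]).vertices][:,:2];H=H[H[:,0]>.551]
print(least_squares(lambda p:np.hypot(*(H-p).T)-.021,[.551,.052],loss="soft_l1",f_scale=.0005).x)
E
```

```text
t 12.65 pos [0.5501 0.0513 0.1369] yaw 21.0 tilt 0.01 shift [ 0.7 -0.9 31.4] az None
0.13819930755226476 cap [0.551  0.0504 0.0246] [0.5502 0.0514 0.137 ]
1246 [[0.5507, 0.0369, 0.0916], [0.5722, 0.0727, 0.0956]]
[0.55138892 0.05193362]
```

>>> {"fn": "apply_moves", "kwargs": {"deltas": [{"ax": 0,"ay": 0,"az": 0,"dx": 0.9,"dy": -1.4,"dz": 8,"fingers": 0.4},{"ax": 0,"ay": 0,"az": 0,"dx": 0,"dy": 0,"dz": 12,"fingers": 0.4},{"ax": 0,"ay": 0,"az": 0,"dx": 0,"dy": 0,"dz": 5,"fingers": 0.4},{"ax": 0,"ay": 0,"az": 0,"dx": 0,"dy": 0,"dz": 2,"fingers": 0.4},{"ax": 0,"ay": 0,"az": 0,"dx": 0,"dy": 0,"dz": 2,"fingers": 0.4},{"ax": 0,"ay": 0,"az": 0,"dx": 0,"dy": 0,"dz": 1.5,"fingers": 0.4},{"ax": 0,"ay": 0,"az": 0,"dx": 0,"dy": 0,"dz": 1,"fingers": 0.4},{"ax": 0,"ay": 0,"az": 0,"dx": 0,"dy": 0,"dz": 0,"fingers": 0.4},{"ax": 0,"ay": 0,"az": 0,"dx": 0,"dy": 0,"dz": 0,"fingers": 0.4}]}}

```text
time: 13.6
tool_pos: [0.5505, 0.0533, 0.1055]
ee_rot: [0.0, 0.983, 0.183, 0.0]
force: [-0.2, -0.4, -2.2]
grip_width: 0.566
finger_force: 31.3
```

>>> {"fn": "apply_moves", "kwargs": {"deltas": [{"ax": 0,"ay": 0,"az": 0,"dx": 0,"dy": 0,"dz": 0.7,"fingers": 0.4},{"ax": 0,"ay": 0,"az": 0,"dx": 0,"dy": 0,"dz": 0.5,"fingers": 0.4},{"ax": 0,"ay": 0,"az": 0,"dx": 0,"dy": 0,"dz": 0,"fingers": 0.4},{"ax": 0,"ay": 0,"az": 0,"dx": 0,"dy": 0,"dz": 0,"fingers": 0.4}]}}

```text
time: 14.0
tool_pos: [0.5505, 0.0533, 0.1053]
ee_rot: [0.0, 0.983, 0.182, 0.0]
force: [-2.8, -0.6, 10.2]
grip_width: 0.568
finger_force: 32.4
```

>>> {"fn": "apply_moves", "kwargs": {"deltas": [{"ax": 0,"ay": 0,"az": 0,"dx": 0,"dy": 0,"dz": -0.5,"fingers": 0.55},{"ax": 0,"ay": 0,"az": 0,"dx": 0,"dy": 0,"dz": 0,"fingers": 0.62},{"ax": 0,"ay": 0,"az": 0,"dx": 0,"dy": 0,"dz": 0,"fingers": 0.75},{"ax": 0,"ay": 0,"az": 0,"dx": 0,"dy": 0,"dz": -5,"fingers": 0.85},{"ax": 0,"ay": 0,"az": 0,"dx": 0,"dy": 0,"dz": -20,"fingers": 0.9},{"ax": 0,"ay": 0,"az": 0,"dx": 0,"dy": 0,"dz": -35,"fingers": 0.9},{"ax": 0,"ay": 0,"az": 0,"dx": 0,"dy": 0,"dz": -20,"fingers": 0.9},{"ax": 0,"ay": 0,"az": 0,"dx": 0,"dy": 0,"dz": 0,"fingers": 0.9},{"ax": 0,"ay": 0,"az": 0,"dx": 0,"dy": 0,"dz": 0,"fingers": 0.9},{"ax": 0,"ay": 0,"az": 0,"dx": 0,"dy": 0,"dz": 0,"fingers": 0.9}]}}

```text
time: 15.0
tool_pos: [0.5498, 0.0531, 0.1837]
ee_rot: [-0.0, 0.983, 0.183, -0.001]
force: [0.3, 0.3, -1.1]
grip_width: 0.899
finger_force: 0.0
```

```bash
cat >> h.py <<'E'
def top(c,x,y,z,r,dz=.004):
    W=cloud(c);d=np.hypot(W[...,0]-x,W[...,1]-y)
    Q=W[(abs(W[...,2]-z)<dz)&(d<r+.006)];I=Q[np.hypot(Q[:,0]-x,Q[:,1]-y)<r-.003]
    A=np.c_[I[:,:2]-[x,y],np.ones(len(I))];print(len(Q),"centre",fitc(Q,r),"z",np.median(I[:,2]).round(4),"slope",np.linalg.lstsq(A,I[:,2],rcond=None)[0].round(4))
E
python3 - <<'E'
from h import *
c=capture("wrist");top(c,.551,.0525,.106,.025);cv2.imwrite("pics/w7.png",c["pixels"][:,:,::-1])
go(.473,-.2665,.11,21)
E
```

```text
6569 centre [0.5506 0.0525 0.025 ] z 0.1061 slope [-2.900e-03 -1.000e-04  1.061e-01]
t 15.05 pos [0.5497 0.0531 0.1835] yaw 21.0 tilt 0.12 shift [-186.2  270.8   73.8] az 0.0
```

>>> {"fn": "apply_moves", "kwargs": {"deltas": [{"ax": 0,"ay": 0,"az": 0,"dx": -15,"dy": 22,"dz": 0,"fingers": 1},{"ax": 0,"ay": 0,"az": 0,"dx": -28,"dy": 40,"dz": 0,"fingers": 1},{"ax": 0,"ay": 0,"az": 0,"dx": -28,"dy": 41,"dz": 0,"fingers": 1},{"ax": 0,"ay": 0,"az": 0,"dx": -28,"dy": 41,"dz": 5,"fingers": 1},{"ax": 0,"ay": 0,"az": 0,"dx": -28,"dy": 41,"dz": 5,"fingers": 1},{"ax": 0,"ay": 0,"az": 0,"dx": -28,"dy": 41,"dz": 15,"fingers": 1},{"ax": 0,"ay": 0,"az": 0,"dx": -20,"dy": 28,"dz": 15,"fingers": 1},{"ax": 0,"ay": 0,"az": 0,"dx": -11.5,"dy": 16,"dz": 13,"fingers": 1},{"ax": 0,"ay": 0,"az": 0,"dx": 0,"dy": 0,"dz": 0,"fingers": 1},{"ax": 0,"ay": 0,"az": 0,"dx": 0,"dy": 0,"dz": 0,"fingers": 1}]}}

```text
time: 16.05
tool_pos: [0.4733, -0.2635, 0.1313]
ee_rot: [-0.001, 0.983, 0.182, -0.001]
force: [0.1, 0.8, 0.3]
grip_width: 0.998
finger_force: 0.0
```

>>> {"fn": "apply_moves", "kwargs": {"deltas": [{"ax": 0,"ay": 0,"az": 0,"dx": 0,"dy": 0,"dz": 0,"fingers": 1},{"ax": 0,"ay": 0,"az": 0,"dx": 0,"dy": 0,"dz": 0,"fingers": 1},{"ax": 0,"ay": 0,"az": 0,"dx": 0,"dy": 0,"dz": 0,"fingers": 1}]}}

```text
time: 16.35
tool_pos: [0.4743, -0.2629, 0.1326]
ee_rot: [0.0, 0.983, 0.183, 0.0]
force: [0.5, 0.5, -0.7]
grip_width: 1.001
finger_force: 0.0
```

```bash
python3 - <<'E'
from h import *
c=capture("wrist");top(c,.473,-.2665,.035,.031,.0025);top(c,.473,-.2665,.017,.034,.002)
go(.473,-.2665,.0305)
E
```

```text
5264 centre [ 0.473  -0.2662  0.0311] z 0.035 slope [0.0004 0.0003 0.0349]
3629 centre [ 0.4803 -0.2629  0.0285] z 0.0171 slope [ 0.0005 -0.0002  0.0171]
t 16.4 pos [ 0.4742 -0.2632  0.1325] yaw 21.1 tilt 0.04 shift [ -2.3   2.7 102. ] az None
```

>>> {"fn": "apply_moves", "kwargs": {"deltas": [{"ax": 0,"ay": 0,"az": 0,"dx": -2.3,"dy": 2.4,"dz": 20,"fingers": 1},{"ax": 0,"ay": 0,"az": 0,"dx": 0,"dy": 0,"dz": 30,"fingers": 1},{"ax": 0,"ay": 0,"az": 0,"dx": 0,"dy": 0,"dz": 30,"fingers": 1},{"ax": 0,"ay": 0,"az": 0,"dx": 0,"dy": 0,"dz": 16,"fingers": 0.95},{"ax": 0,"ay": 0,"az": 0,"dx": 0,"dy": 0,"dz": 6,"fingers": 0.9},{"ax": 0,"ay": 0,"az": 0,"dx": 0,"dy": 0,"dz": 0,"fingers": 0.85},{"ax": 0,"ay": 0,"az": 0,"dx": 0,"dy": 0,"dz": 0,"fingers": 0.8},{"ax": 0,"ay": 0,"az": 0,"dx": 0,"dy": 0,"dz": 0,"fingers": 0.78}]}}

```text
time: 17.2
tool_pos: [0.4731, -0.2673, 0.0312]
ee_rot: [0.001, 0.983, 0.183, 0.001]
force: [-0.6, 0.4, 0.7]
grip_width: 0.782
finger_force: 0.0
```

>>> {"fn": "apply_moves", "kwargs": {"deltas": [{"ax": 0,"ay": 0,"az": 0,"dx": 0,"dy": 0,"dz": 0,"fingers": 0.72},{"ax": 0,"ay": 0,"az": 0,"dx": 0,"dy": 0,"dz": 0,"fingers": 0.6},{"ax": 0,"ay": 0,"az": 0,"dx": 0,"dy": 0,"dz": 0,"fingers": 0.55},{"ax": 0,"ay": 0,"az": 0,"dx": 0,"dy": 0,"dz": 0,"fingers": 0.55},{"ax": 0,"ay": 0,"az": 0,"dx": 0,"dy": 0,"dz": 0,"fingers": 0.55}]}}

```text
time: 17.7
tool_pos: [0.4728, -0.2669, 0.0314]
ee_rot: [0.0, 0.983, 0.183, 0.001]
force: [-1.5, 2.0, 8.5]
grip_width: 0.703
finger_force: 30.7
```

>>> {"fn": "apply_moves", "kwargs": {"deltas": [{"ax": 0,"ay": 0,"az": 0,"dx": 0,"dy": 0,"dz": -2,"fingers": 0.55},{"ax": 0,"ay": 0,"az": 0,"dx": 0,"dy": 0,"dz": -6,"fingers": 0.55},{"ax": 0,"ay": 0,"az": 0,"dx": 0,"dy": 0,"dz": -15,"fingers": 0.55},{"ax": 0,"ay": 0,"az": 0,"dx": 0,"dy": 0,"dz": -30,"fingers": 0.55},{"ax": 0,"ay": 0,"az": 0,"dx": 0,"dy": 0,"dz": -40,"fingers": 0.55},{"ax": 0,"ay": 0,"az": 0,"dx": 0,"dy": 0,"dz": -30,"fingers": 0.55},{"ax": 0,"ay": 0,"az": 0,"dx": 0,"dy": 0,"dz": -6,"fingers": 0.55},{"ax": 0,"ay": 0,"az": 0,"dx": 0,"dy": 0,"dz": 0,"fingers": 0.55}]}}

```text
time: 18.5
tool_pos: [0.4727, -0.2673, 0.1602]
ee_rot: [0.001, 0.983, 0.182, 0.001]
force: [0.9, 0.4, -1.8]
grip_width: 0.698
finger_force: 33.1
```

```bash
python3 - <<'E'
from h import *
c=capture("wrist");cv2.imwrite("pics/w8.png",c["pixels"][:,:,::-1])
go(.5484,.2662,.16,67);top(c,.473,-.2665,.017,.034,.0025)
E
```

```text
t 18.55 pos [ 0.472  -0.267   0.1589] yaw 21.0 tilt 0.01 shift [ 262.6 -470.3   -1.2] az -46.0
4502 centre [ 0.4733 -0.2659  0.0336] z 0.017 slope [-0.0016 -0.0019  0.0171]
```

View pics/w8.png

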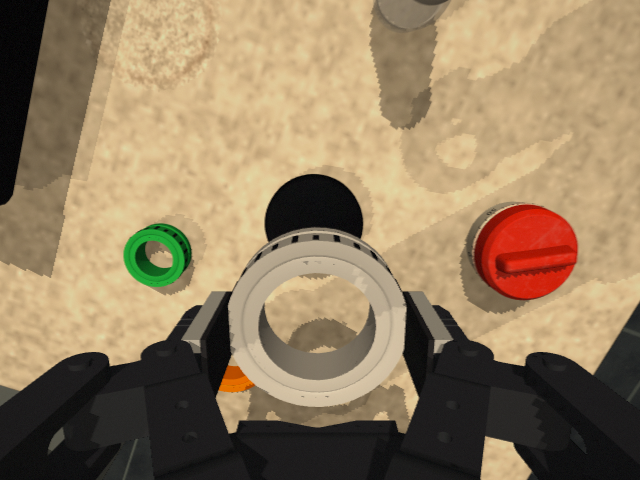

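The large crown is held level at (317,315), and the large cap remains at (313,222).

>>> {"fn": "apply_moves", "kwargs": {"deltas": [{"ax": 0,"ay": 0,"az": 0,"dx": 10,"dy": -18,"dz": 0,"fingers": 0.55},{"ax": 0,"ay": 0,"az": 0,"dx": 17,"dy": -30,"dz": 0,"fingers": 0.55},{"ax": 0,"ay": 0,"az": 0,"dx": 23,"dy": -41,"dz": 0,"fingers": 0.55},{"ax": 0,"ay": 0,"az": 0,"dx": 23,"dy": -41,"dz": 0,"fingers": 0.55},{"ax": 0,"ay": 0,"az": 0,"dx": 23,"dy": -41,"dz": 0,"fingers": 0.55},{"ax": 0,"ay": 0,"az": 0,"dx": 23,"dy": -41,"dz": 0,"fingers": 0.55},{"ax": 0,"ay": 0,"az": 0,"dx": 23,"dy": -41,"dz": 0,"fingers": 0.55},{"ax": 0,"ay": 0,"az": 0,"dx": 23,"dy": -41,"dz": 0,"fingers": 0.55},{"ax": 0,"ay": 0,"az": 0,"dx": 23,"dy": -41,"dz": 0,"fingers": 0.55},{"ax": 0,"ay": 0,"az": 0,"dx": 23,"dy": -41,"dz": 0,"fingers": 0.55}]}}

```text
time: 19.55
tool_pos: [0.5334, 0.1612, 0.1572]
ee_rot: [0.0, 0.983, 0.183, -0.002]
force: [0.9, -1.0, -1.2]
grip_width: 0.699
finger_force: 33.1
```

>>> {"fn": "apply_moves", "kwargs": {"deltas": [{"ax": 0,"ay": 0,"az": 0,"dx": 23,"dy": -41,"dz": 0,"fingers": 0.55},{"ax": 0,"ay": 0,"az": 0,"dx": 17,"dy": -30,"dz": 0,"fingers": 0.55},{"ax": 0,"ay": 0,"az": 0,"dx": 11,"dy": -22,"dz": 0,"fingers": 0.55},{"ax": 0,"ay": 0,"az": -8,"dx": 0,"dy": 0,"dz": 0,"fingers": 0.55},{"ax": 0,"ay": 0,"az": -8,"dx": 0,"dy": 0,"dz": 0,"fingers": 0.55},{"ax": 0,"ay": 0,"az": -8,"dx": 0,"dy": 0,"dz": 0,"fingers": 0.55},{"ax": 0,"ay": 0,"az": -8,"dx": 0,"dy": 0,"dz": 0,"fingers": 0.55},{"ax": 0,"ay": 0,"az": -8,"dx": 0,"dy": 0,"dz": 0,"fingers": 0.55},{"ax": 0,"ay": 0,"az": -6,"dx": 0,"dy": 0,"dz": 0,"fingers": 0.55},{"ax": 0,"ay": 0,"az": 0,"dx": 0,"dy": 0,"dz": 0,"fingers": 0.55}]}}

```text
time: 20.55
tool_pos: [0.5478, 0.2641, 0.1569]
ee_rot: [-0.001, 0.833, 0.553, -0.002]
force: [0.5, -0.0, -1.3]
grip_width: 0.702
finger_force: 33.1
```

>>> {"fn": "apply_moves", "kwargs": {"deltas": [{"ax": 0,"ay": 0,"az": 0,"dx": 0,"dy": 0,"dz": 0,"fingers": 0.55},{"ax": 0,"ay": 0,"az": 0,"dx": 0,"dy": 0,"dz": 0,"fingers": 0.55},{"ax": 0,"ay": 0,"az": 0,"dx": 0,"dy": 0,"dz": 0,"fingers": 0.55}]}}

```text
time: 20.85
tool_pos: [0.5484, 0.2648, 0.1588]
ee_rot: [-0.0, 0.834, 0.552, -0.0]
force: [-0.0, -0.5, -2.1]
grip_width: 0.701
finger_force: 33.1
```

```bash
python3 - <<'E'
from h import *
s=arm.get_state()["tool_pos"]
rel("wrist",.5484,.2662,.076,.042,s[2]+.0035,.031,pic="w9")
E
```

```text
seat [0.5495 0.2664 0.0432] 11800
part [0.5493 0.2639 0.0314] 13961 z 0.16223859080862232
tool shift [ 2.4 -0.8 -0. ]
t 20.9 pos [0.5484 0.2649 0.159 ] yaw 67.0 tilt 0.01 shift [ 1.2 -0.5 83. ] az None
```

View pics/w9.png

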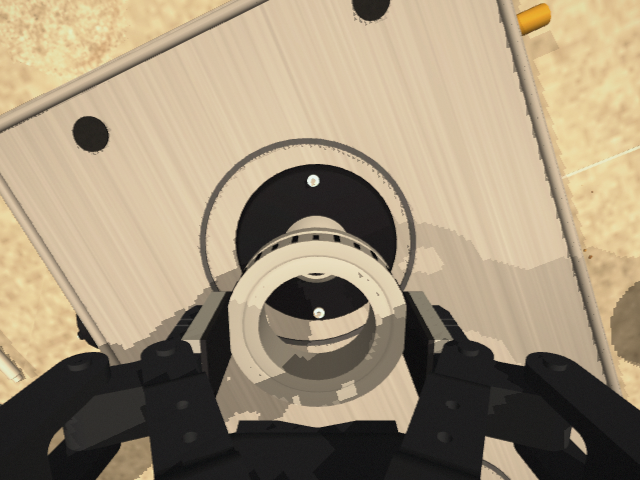

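>>> {"fn": "apply_moves", "kwargs": {"deltas": [{"ax": 0,"ay": 0,"az": 0,"dx": 1.9,"dy": -0.8,"dz": 15,"fingers": 0.55},{"ax": 0,"ay": 0,"az": 0,"dx": 0,"dy": 0,"dz": 20,"fingers": 0.55},{"ax": 0,"ay": 0,"az": 0,"dx": 0,"dy": 0,"dz": 13,"fingers": 0.55},{"ax": 0,"ay": 0,"az": 0,"dx": 0,"dy": 0,"dz": 6,"fingers": 0.55},{"ax": 0,"ay": 0,"az": 0,"dx": 0,"dy": 0,"dz": 5,"fingers": 0.55},{"ax": 0,"ay": 0,"az": 0,"dx": 0,"dy": 0,"dz": 3,"fingers": 0.55},{"ax": 0,"ay": 0,"az": 0,"dx": 0,"dy": 0,"dz": 2,"fingers": 0.55},{"ax": 0,"ay": 0,"az": 0,"dx": 0,"dy": 0,"dz": 1,"fingers": 0.55},{"ax": 0,"ay": 0,"az": 0,"dx": 0,"dy": 0,"dz": 0,"fingers": 0.55},{"ax": 0,"ay": 0,"az": 0,"dx": 0,"dy": 0,"dz": 0,"fingers": 0.55}]}}

```text
time: 21.9
tool_pos: [0.5487, 0.2669, 0.0945]
ee_rot: [0.0, 0.834, 0.552, 0.0]
force: [-0.3, 0.6, -1.0]
grip_width: 0.698
finger_force: 33.1
```

>>> {"fn": "apply_moves", "kwargs": {"deltas": [{"ax": 0,"ay": 0,"az": 0,"dx": 0,"dy": 0,"dz": 1.5,"fingers": 0.55},{"ax": 0,"ay": 0,"az": 0,"dx": 0,"dy": 0,"dz": 1,"fingers": 0.55},{"ax": 0,"ay": 0,"az": 0,"dx": 0,"dy": 0,"dz": 1,"fingers": 0.55},{"ax": 0,"ay": 0,"az": 0,"dx": 0,"dy": 0,"dz": 0,"fingers": 0.55},{"ax": 0,"ay": 0,"az": 0,"dx": 0,"dy": 0,"dz": 0,"fingers": 0.55}]}}

```text
time: 22.4
tool_pos: [0.5485, 0.2669, 0.0906]
ee_rot: [-0.0, 0.834, 0.552, -0.0]
force: [0.5, 1.0, -0.8]
grip_width: 0.698
finger_force: 33.1
```

>>> {"fn": "apply_moves", "kwargs": {"deltas": [{"ax": 0,"ay": 0,"az": 0,"dx": 0,"dy": 0,"dz": 0.7,"fingers": 0.55},{"ax": 0,"ay": 0,"az": 0,"dx": 0,"dy": 0,"dz": 0.5,"fingers": 0.55},{"ax": 0,"ay": 0,"az": 0,"dx": 0,"dy": 0,"dz": 0,"fingers": 0.55},{"ax": 0,"ay": 0,"az": 0,"dx": 0,"dy": 0,"dz": 0,"fingers": 0.55}]}}

```text
time: 22.8
tool_pos: [0.5486, 0.2668, 0.0905]
ee_rot: [0.0, 0.834, 0.552, 0.0]
force: [-2.7, -3.5, 9.3]
grip_width: 0.698
finger_force: 34.0
```

>>> {"fn": "apply_moves", "kwargs": {"deltas": [{"ax": 0,"ay": 0,"az": 0,"dx": 0,"dy": 0,"dz": -0.5,"fingers": 0.7},{"ax": 0,"ay": 0,"az": 0,"dx": 0,"dy": 0,"dz": 0,"fingers": 0.76},{"ax": 0,"ay": 0,"az": 0,"dx": 0,"dy": 0,"dz": 0,"fingers": 0.9},{"ax": 0,"ay": 0,"az": 0,"dx": 0,"dy": 0,"dz": -5,"fingers": 1},{"ax": 0,"ay": 0,"az": 0,"dx": 0,"dy": 0,"dz": -20,"fingers": 1},{"ax": 0,"ay": 0,"az": 0,"dx": 0,"dy": 0,"dz": -35,"fingers": 1},{"ax": 0,"ay": 0,"az": 0,"dx": 0,"dy": 0,"dz": -30,"fingers": 1},{"ax": 0,"ay": 0,"az": 0,"dx": 0,"dy": 0,"dz": 0,"fingers": 1},{"ax": 0,"ay": 0,"az": 0,"dx": 0,"dy": 0,"dz": 0,"fingers": 1},{"ax": 0,"ay": 0,"az": 0,"dx": 0,"dy": 0,"dz": 0,"fingers": 1}]}}

```text
time: 23.8
tool_pos: [0.5481, 0.2664, 0.1791]
ee_rot: [0.0, 0.834, 0.552, -0.001]
force: [0.7, 0.1, -0.7]
grip_width: 1.004
finger_force: 0.0
```

```bash
python3 - <<'E'
from h import *
c=capture("wrist");top(c,.549,.266,.094,.031,.003)
go(.473,-.266,.13,21)
E
```

```text
5942 centre [0.5493 0.2662 0.0312] z 0.0939 slope [0.     0.0009 0.0939]
t 23.85 pos [0.5481 0.2664 0.1788] yaw 67.0 tilt 0.12 shift [-519.4  138.7   49.5] az 46.0
```

>>> {"fn": "apply_moves", "kwargs": {"deltas": [{"ax": 0,"ay": 0,"az": 0,"dx": -18,"dy": 5,"dz": 0,"fingers": 1},{"ax": 0,"ay": 0,"az": 0,"dx": -34,"dy": 9,"dz": 0,"fingers": 1},{"ax": 0,"ay": 0,"az": 0,"dx": -45,"dy": 12,"dz": 0,"fingers": 1},{"ax": 0,"ay": 0,"az": 0,"dx": -45,"dy": 12,"dz": 0,"fingers": 1},{"ax": 0,"ay": 0,"az": 0,"dx": -45,"dy": 12,"dz": 0,"fingers": 1},{"ax": 0,"ay": 0,"az": 0,"dx": -45,"dy": 12,"dz": 0,"fingers": 1},{"ax": 0,"ay": 0,"az": 0,"dx": -45,"dy": 12,"dz": 0,"fingers": 1},{"ax": 0,"ay": 0,"az": 0,"dx": -45,"dy": 12,"dz": 0,"fingers": 1},{"ax": 0,"ay": 0,"az": 0,"dx": -45,"dy": 12,"dz": 0,"fingers": 1},{"ax": 0,"ay": 0,"az": 0,"dx": -45,"dy": 12,"dz": 0,"fingers": 1}]}}

```text
time: 24.85
tool_pos: [0.4881, -0.1571, 0.1791]
ee_rot: [-0.001, 0.834, 0.552, -0.0]
force: [0.7, 1.0, -0.3]
grip_width: 1.001
finger_force: 0.0
```

>>> {"fn": "apply_moves", "kwargs": {"deltas": [{"ax": 0,"ay": 0,"az": 0,"dx": -45,"dy": 12,"dz": 5,"fingers": 1},{"ax": 0,"ay": 0,"az": 0,"dx": -36,"dy": 10,"dz": 10,"fingers": 1},{"ax": 0,"ay": 0,"az": 0,"dx": -26,"dy": 7,"dz": 15,"fingers": 1},{"ax": 0,"ay": 0,"az": 0,"dx": 0,"dy": 0,"dz": 15,"fingers": 1},{"ax": 0,"ay": 0,"az": 0,"dx": 0,"dy": 0,"dz": 5,"fingers": 1},{"ax": 0,"ay": 0,"az": 0,"dx": 0,"dy": 0,"dz": 0,"fingers": 1},{"ax": 0,"ay": 0,"az": 0,"dx": 0,"dy": 0,"dz": 0,"fingers": 1},{"ax": 0,"ay": 0,"az": 0,"dx": 0,"dy": 0,"dz": 0,"fingers": 1}]}}

```text
time: 25.65
tool_pos: [0.4747, -0.2645, 0.1306]
ee_rot: [0.0, 0.833, 0.553, 0.0]
force: [0.3, -0.1, -0.8]
grip_width: 1.0
finger_force: 0.0
```

```bash
python3 - <<'E'
from h import *
c=capture("wrist");top(c,.473,-.266,.017,.034,.003)
go(.473,-.2655,.0155)
E
```

```text
9050 centre [ 0.4731 -0.266   0.0338] z 0.0171 slope [-0.0009 -0.0015  0.0171]
t 25.7 pos [ 0.4746 -0.2647  0.1306] yaw 67.1 tilt 0.06 shift [ -1.3  -1.3 115.1] az None
```

>>> {"fn": "apply_moves", "kwargs": {"deltas": [{"ax": 0,"ay": 0,"az": 0,"dx": -1.8,"dy": -1,"dz": 20,"fingers": 1},{"ax": 0,"ay": 0,"az": 0,"dx": 0,"dy": 0,"dz": 35,"fingers": 1},{"ax": 0,"ay": 0,"az": 0,"dx": 0,"dy": 0,"dz": 30,"fingers": 1},{"ax": 0,"ay": 0,"az": 0,"dx": 0,"dy": 0,"dz": 18,"fingers": 1},{"ax": 0,"ay": 0,"az": 0,"dx": 0,"dy": 0,"dz": 9,"fingers": 1},{"ax": 0,"ay": 0,"az": 0,"dx": 0,"dy": 0,"dz": 4,"fingers": 0.95},{"ax": 0,"ay": 0,"az": 0,"dx": 0,"dy": 0,"dz": 0,"fingers": 0.9},{"ax": 0,"ay": 0,"az": 0,"dx": 0,"dy": 0,"dz": 0,"fingers": 0.86},{"ax": 0,"ay": 0,"az": 0,"dx": 0,"dy": 0,"dz": 0,"fingers": 0.84}]}}

```text
time: 26.6
tool_pos: [0.473, -0.2668, 0.0149]
ee_rot: [0.001, 0.834, 0.552, 0.0]
force: [0.1, -0.7, 0.3]
grip_width: 0.843
finger_force: 0.0
```

>>> {"fn": "apply_moves", "kwargs": {"deltas": [{"ax": 0,"ay": 0,"az": 0,"dx": 0,"dy": 0,"dz": 0,"fingers": 0.78},{"ax": 0,"ay": 0,"az": 0,"dx": 0,"dy": 0,"dz": 0,"fingers": 0.65},{"ax": 0,"ay": 0,"az": 0,"dx": 0,"dy": 0,"dz": 0,"fingers": 0.6},{"ax": 0,"ay": 0,"az": 0,"dx": 0,"dy": 0,"dz": 0,"fingers": 0.6},{"ax": 0,"ay": 0,"az": 0,"dx": 0,"dy": 0,"dz": 0,"fingers": 0.6}], "newtons": 35}}

```text
time: 27.1
tool_pos: [0.4728, -0.2668, 0.0152]
ee_rot: [0.001, 0.834, 0.552, 0.0]
force: [-2.5, 1.1, 10.1]
grip_width: 0.769
finger_force: 36.4
```

>>> {"fn": "apply_moves", "kwargs": {"deltas": [{"ax": 0,"ay": 0,"az": 0,"dx": 0,"dy": 0,"dz": -2,"fingers": 0.6},{"ax": 0,"ay": 0,"az": 0,"dx": 0,"dy": 0,"dz": -6,"fingers": 0.6},{"ax": 0,"ay": 0,"az": 0,"dx": 0,"dy": 0,"dz": -15,"fingers": 0.6},{"ax": 0,"ay": 0,"az": 0,"dx": 0,"dy": 0,"dz": -30,"fingers": 0.6},{"ax": 0,"ay": 0,"az": 0,"dx": 0,"dy": 0,"dz": -40,"fingers": 0.6},{"ax": 0,"ay": 0,"az": 0,"dx": 0,"dy": 0,"dz": -40,"fingers": 0.6},{"ax": 0,"ay": 0,"az": 0,"dx": 0,"dy": 0,"dz": -15,"fingers": 0.6},{"ax": 0,"ay": 0,"az": 0,"dx": 0,"dy": 0,"dz": 0,"fingers": 0.6},{"ax": 0,"ay": 0,"az": 0,"dx": 0,"dy": 0,"dz": 0,"fingers": 0.6}]}}

```text
time: 28.0
tool_pos: [0.4718, -0.2665, 0.1615]
ee_rot: [-0.0, 0.834, 0.552, -0.0]
force: [-0.1, 0.1, -2.3]
grip_width: 0.771
finger_force: 39.9
```

```bash
python3 - <<'E'
from h import *
s=arm.get_state()["tool_pos"];c=capture("wrist");top(c,s[0],s[1],s[2]+.0018,.034,.003);go(.5485,.2665,.165)
E
```

```text
27668 centre [ 0.4734 -0.2658  0.0338] z 0.1633 slope [ 0.0115 -0.006   0.1633]
t 28.05 pos [ 0.4715 -0.2663  0.1608] yaw 67.0 tilt 0.11 shift [ 520.6 -137.1   -3.9] az None
```

Held level. Carrying it over to the large seat.

>>> {"fn": "apply_moves", "kwargs": {"deltas": [{"ax": 0,"ay": 0,"az": 0,"dx": 18,"dy": -5,"dz": -4,"fingers": 0.6},{"ax": 0,"ay": 0,"az": 0,"dx": 34,"dy": -9,"dz": 0,"fingers": 0.6},{"ax": 0,"ay": 0,"az": 0,"dx": 45,"dy": -12,"dz": 0,"fingers": 0.6},{"ax": 0,"ay": 0,"az": 0,"dx": 45,"dy": -12,"dz": 0,"fingers": 0.6},{"ax": 0,"ay": 0,"az": 0,"dx": 45,"dy": -12,"dz": 0,"fingers": 0.6},{"ax": 0,"ay": 0,"az": 0,"dx": 45,"dy": -12,"dz": 0,"fingers": 0.6},{"ax": 0,"ay": 0,"az": 0,"dx": 45,"dy": -12,"dz": 0,"fingers": 0.6},{"ax": 0,"ay": 0,"az": 0,"dx": 45,"dy": -12,"dz": 0,"fingers": 0.6},{"ax": 0,"ay": 0,"az": 0,"dx": 45,"dy": -12,"dz": 0,"fingers": 0.6},{"ax": 0,"ay": 0,"az": 0,"dx": 45,"dy": -12,"dz": 0,"fingers": 0.6}]}}

```text
time: 29.05
tool_pos: [0.5306, 0.1585, 0.1648]
ee_rot: [-0.001, 0.833, 0.553, -0.001]
force: [0.3, -0.7, -0.4]
grip_width: 0.772
finger_force: 39.8
```

>>> {"fn": "apply_moves", "kwargs": {"deltas": [{"ax": 0,"ay": 0,"az": 0,"dx": 45,"dy": -11,"dz": 0,"fingers": 0.6},{"ax": 0,"ay": 0,"az": 0,"dx": 36,"dy": -9,"dz": 0,"fingers": 0.6},{"ax": 0,"ay": 0,"az": 0,"dx": 26,"dy": -7,"dz": 5,"fingers": 0.6},{"ax": 0,"ay": 0,"az": 0,"dx": 0,"dy": 0,"dz": 10,"fingers": 0.6},{"ax": 0,"ay": 0,"az": 0,"dx": 0,"dy": 0,"dz": 10,"fingers": 0.6},{"ax": 0,"ay": 0,"az": 0,"dx": 0,"dy": 0,"dz": 0,"fingers": 0.6},{"ax": 0,"ay": 0,"az": 0,"dx": 0,"dy": 0,"dz": 0,"fingers": 0.6},{"ax": 0,"ay": 0,"az": 0,"dx": 0,"dy": 0,"dz": 0,"fingers": 0.6}]}}

```text
time: 29.85
tool_pos: [0.5491, 0.2639, 0.1412]
ee_rot: [0.0, 0.834, 0.552, 0.0]
force: [0.1, 0.2, -2.5]
grip_width: 0.77
finger_force: 39.8
```

```bash
python3 - <<'E'
from h import *
s=arm.get_state()["tool_pos"];c=capture("wrist");W=cloud(c);br=c["pixels"].max(2)
v,u=np.mgrid[0:480,0:640]
d=np.hypot(W[...,0]-s[0],W[...,1]-s[1]);m=(abs(W[...,2]-s[2]-.0018)<.003)&(br<70)&(d<.038);C=fitc(W[m],.034);print("cap",C)
d=np.hypot(W[...,0]-.5493,W[...,1]-.2662);Q=W[(abs(W[...,2]-.094)<.0025)&(d<.036)&(br>90)]
H=Q[ConvexHull(Q[:,:2]).vertices][:,:2];ax=np.array([np.cos(np.radians(67)),np.sin(np.radians(67))])
H=H[(H-[.5493,.2662])@ax>.004]
F=least_squares(lambda p:np.hypot(*(H-p).T)-.031,[.549,.266],loss="soft_l1",f_scale=.0005).x;print("crown",F,len(H))
print(tool(F-C[:2]));go(.5485,.2665,.1042)
cv2.imwrite("pics/w10.png",c["pixels"][:,:,::-1])
E
```

```text
cap [0.5506 0.2648 0.0336]
crown [0.5494366  0.26609311] 23
[ 0.7 -1.6 -0. ]
t 29.9 pos [0.5492 0.2641 0.1414] yaw 67.0 tilt 0.04 shift [ 2.  -1.6 37.2] az None
```

View pics/w10.png

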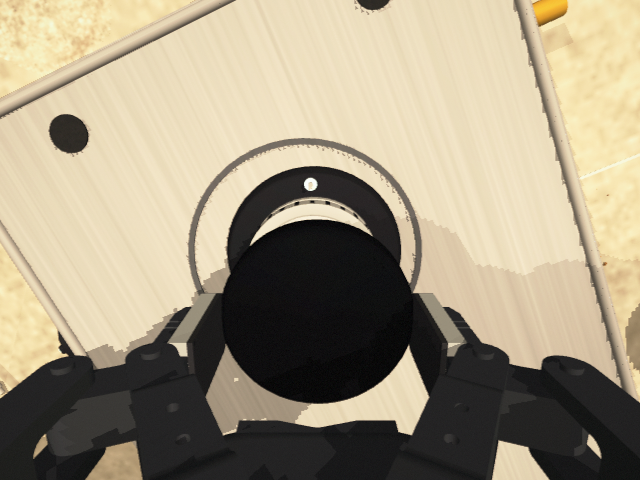

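The large cap (317,312) is over the crown (313,215), about 2 mm off. I'll correct that while lowering.

>>> {"fn": "apply_moves", "kwargs": {"deltas": [{"ax": 0,"ay": 0,"az": 0,"dx": 1,"dy": -1.6,"dz": 8,"fingers": 0.6},{"ax": 0,"ay": 0,"az": 0,"dx": 0,"dy": 0,"dz": 12,"fingers": 0.6},{"ax": 0,"ay": 0,"az": 0,"dx": 0,"dy": 0,"dz": 8,"fingers": 0.6},{"ax": 0,"ay": 0,"az": 0,"dx": 0,"dy": 0,"dz": 4,"fingers": 0.6},{"ax": 0,"ay": 0,"az": 0,"dx": 0,"dy": 0,"dz": 2,"fingers": 0.6},{"ax": 0,"ay": 0,"az": 0,"dx": 0,"dy": 0,"dz": 1.5,"fingers": 0.6},{"ax": 0,"ay": 0,"az": 0,"dx": 0,"dy": 0,"dz": 1,"fingers": 0.6},{"ax": 0,"ay": 0,"az": 0,"dx": 0,"dy": 0,"dz": 0,"fingers": 0.6},{"ax": 0,"ay": 0,"az": 0,"dx": 0,"dy": 0,"dz": 0,"fingers": 0.6}]}}

```text
time: 30.8
tool_pos: [0.5478, 0.2665, 0.1047]
ee_rot: [0.0, 0.834, 0.552, 0.0]
force: [0.0, -0.6, -0.8]
grip_width: 0.776
finger_force: 39.8
```

>>> {"fn": "apply_moves", "kwargs": {"deltas": [{"ax": 0,"ay": 0,"az": 0,"dx": 0,"dy": 0,"dz": 0.5,"fingers": 0.6},{"ax": 0,"ay": 0,"az": 0,"dx": 0,"dy": 0,"dz": 0.5,"fingers": 0.6},{"ax": 0,"ay": 0,"az": 0,"dx": 0,"dy": 0,"dz": 0,"fingers": 0.6},{"ax": 0,"ay": 0,"az": 0,"dx": 0,"dy": 0,"dz": 0,"fingers": 0.6}]}}

```text
time: 31.2
tool_pos: [0.5478, 0.2666, 0.1045]
ee_rot: [0.0, 0.834, 0.552, 0.001]
force: [-1.4, -2.3, 7.7]
grip_width: 0.771
finger_force: 40.7
```

Contact came at the expected height, so I'll release and rise.

>>> {"fn": "apply_moves", "kwargs": {"deltas": [{"ax": 0,"ay": 0,"az": 0,"dx": 0,"dy": 0,"dz": -0.5,"fingers": 0.76},{"ax": 0,"ay": 0,"az": 0,"dx": 0,"dy": 0,"dz": 0,"fingers": 0.84},{"ax": 0,"ay": 0,"az": 0,"dx": 0,"dy": 0,"dz": 0,"fingers": 1},{"ax": 0,"ay": 0,"az": 0,"dx": 0,"dy": 0,"dz": 0,"fingers": 1},{"ax": 0,"ay": 0,"az": 0,"dx": 0,"dy": 0,"dz": -5,"fingers": 1},{"ax": 0,"ay": 0,"az": 0,"dx": 0,"dy": 0,"dz": -20,"fingers": 1},{"ax": 0,"ay": 0,"az": 0,"dx": 0,"dy": 0,"dz": -35,"fingers": 1},{"ax": 0,"ay": 0,"az": 0,"dx": 0,"dy": 0,"dz": -40,"fingers": 1},{"ax": 0,"ay": 0,"az": 0,"dx": 0,"dy": 0,"dz": -20,"fingers": 1},{"ax": 0,"ay": 0,"az": 0,"dx": 0,"dy": 0,"dz": 0,"fingers": 1}]}}

```text
time: 32.2
tool_pos: [0.549, 0.2676, 0.2278]
ee_rot: [0.0, 0.834, 0.552, 0.003]
force: [0.4, 0.5, 0.2]
grip_width: 0.998
finger_force: 0.0
```

>>> {"fn": "apply_moves", "kwargs": {"deltas": [{"ax": 0,"ay": 0,"az": 0,"dx": 0,"dy": 0,"dz": 0,"fingers": 1},{"ax": 0,"ay": 0,"az": 0,"dx": 0,"dy": 0,"dz": 0,"fingers": 1},{"ax": 0,"ay": 0,"az": 0,"dx": 0,"dy": 0,"dz": 0,"fingers": 1}]}}

```text
time: 32.5
tool_pos: [0.5472, 0.266, 0.2227]
ee_rot: [-0.0, 0.834, 0.552, -0.001]
force: [0.8, 0.2, -0.1]
grip_width: 0.999
finger_force: 0.0
```

```bash
python3 - <<'E'
from h import *
c=capture("wrist");top(c,.5493,.2662,.106,.034,.003)
c=capture("top");cv2.imwrite("pics/t9.png",c["pixels"][:,:,::-1])
try: top(c,.548,.0508,.106,.025,.006)
except Exception as e: print("hidden")
E
```

```text
8957 centre [0.549  0.2668 0.0338] z 0.1061 slope [-0.0015 -0.0003  0.1061]
461 centre [0.5475 0.0526 0.0247] z 0.1061 slope [0.0051 0.0111 0.1061]
```

View pics/t9.png

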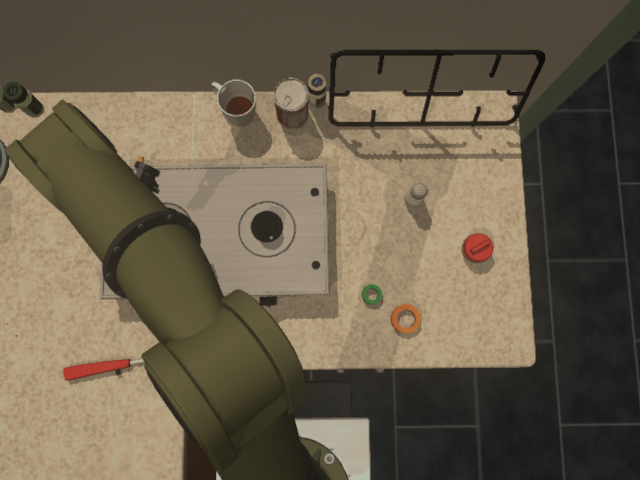

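Both caps read z = 0.106 and level, i.e. fully seated. The timer (479,248) and shaker (417,195) have not moved, and the arm is clear of everything. Handing in.

```bash
python3 -c "
from bench import arm
print(arm.hand_in())"
```

```text
the job is handed in; nothing more can be done
None
```

Both burners are assembled on their own seats: the last measurements showed each cap level and at its fully seated height (tops at 0.106 m). The egg timer and shaker stand where they were, and the job was handed in at about 33 s; no verdict was returned.

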